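# Book the headphones back in

## Task

The audio class is over: book its wireless headphones in and put them away. First raise the half-shut laptop screen and let go of it leaning back slightly past upright, at about 100 degrees to the keyboard; then take the hand scanner and, going from left to right along the row (as the robot sees it) and before that set is hung up, hold it still for a good second about 8 cm away from the barcode on top of each headband, window facing the label with the label's middle in its line of sight, never bumping the headphones with it. Finish with every set hung by its headband over the bar of the rail, the scanner lying level in the forks of its stand, the screen as you set it, and the multimeter and the two capped vials left standing where they were.

Things in the scene. Friction and masses are not known exactly. Their poses are not given: they have to be found in the camera images.
- laptop: Silver laptop, fixed to the bench, base 210 mm deep, 300 mm wide, 17 mm thick. Origin: centre of its underside; x points from the front edge to the hinge (away from the user), y to the user's left along the hinge, z up.
- screen (a joint): Opening angle of the laptop's screen, rad: 0 = shut flat on the keyboard, 1.57 = upright, larger = leaning back, stop at 2.35. It starts ajar (0.5 to 0.8). The stiff hinge holds the screen wherever it is left; 4 to 7 N at the free edge moves it. The screen is a plate 7 mm thick, 300 mm wide; its free edge lies 206 mm from the hinge axis and faces the user.
- screen_hinge (a point): Middle of the screen's hinge axis, on the far side of the laptop, 18 mm above the bench, fixed. Frame as laptop.
- scanner: Grey cordless hand scanner with a bent neck, 170 g. Straight handle 34 mm wide, 28 mm high, from x = -90 to +60 mm; origin: on the handle's underside at the place to grip (near the centre of mass); x points to the head, z up. Dark head 64 mm wide, bent 70 degrees down; it reaches to x = 115 mm and 35 mm below the handle's underside.
- scanner_window (a point): Centre of the scanner's dark red window, on the end of the head: at x = 99, y = 0, z = -30 mm in the scanner's frame. This point's z axis is the line of sight: out of the window, forward and 70 degrees down from the handle (scanner frame: 0.342, 0, -0.940); its y is the scanner's y.
- stand_rest (a point): Fixed black scanner stand, two forks 72 mm apart along x (each 8 mm thick, cheeks 46 mm apart, 18 mm high). The point: seat of the scanner's origin, midway between the forks at the level of their floors, 100 mm up; x along the seated handle (scanner's x at the start), z up. 64 mm clear between the forks for a finger on each side of the handle; beam below 20 mm wide, its top 13 mm lower.
- rail: Headphone rail, fixed: round steel bar 16 mm thick along its x, between two grey posts that stand 350 mm apart, reach 160 mm above the bench and have feet 130 mm wide. Origin: bench level under the middle of the bar.
- rail_bar (a point): Middle of the bar's axis, 148 mm above the bench (bar top at 156 mm); x along the bar, 168 mm clear to either side, z up.
- phones_a: Headphones with red ear-cup discs, leftmost of the row (left is +y); may be absent. Upright on 2 cups, 160 mm high, 150 over the cups (own x), 76 deep (y), 240 g (varies). Origin: bench level midway between the cups; headband arches in the x-z plane. Cups 34 thick (82 clear between), 76 high. Crown 68 long (x), 30 wide (y), 18 thick, top at 160 mm, flat underside at 141. Alike either way round.
- phones_a_label (a point): Centre of the white barcode label (46 x 26 mm) on top of the crown of the red headphones, 160 mm above their underside; frame as the body, z out of the label.
- phones_a_under (a point): Middle of the underside of the crown of the red headphones, 141 mm above their underside: the part that lies on the bar; frame as the body.
- phones_b: Headphones with yellow ear-cup discs, middle of the row (left is +y); may be absent. Upright on 2 cups, 160 mm high, 150 over the cups (own x), 76 deep (y), 240 g (varies). Origin: bench level midway between the cups; headband arches in the x-z plane. Cups 34 thick (82 clear between), 76 high. Crown 68 long (x), 30 wide (y), 18 thick, top at 160 mm, flat underside at 141. Alike either way round.
- phones_b_label (a point): Centre of the white barcode label (46 x 26 mm) on top of the crown of the yellow headphones, 160 mm above their underside; frame as the body, z out of the label.
- phones_b_under (a point): Middle of the underside of the crown of the yellow headphones, 141 mm above their underside: the part that lies on the bar; frame as the body.
- phones_c: Headphones with blue ear-cup discs, rightmost of the row (left is +y); may be absent. Upright on 2 cups, 160 mm high, 150 over the cups (own x), 76 deep (y), 240 g (varies). Origin: bench level midway between the cups; headband arches in the x-z plane. Cups 34 thick (82 clear between), 76 high. Crown 68 long (x), 30 wide (y), 18 thick, top at 160 mm, flat underside at 141. Alike either way round.
- phones_c_label (a point): Centre of the white barcode label (46 x 26 mm) on top of the crown of the blue headphones, 160 mm above their underside; frame as the body, z out of the label.
- phones_c_under (a point): Middle of the underside of the crown of the blue headphones, 141 mm above their underside: the part that lies on the bar; frame as the body.
- multimeter: Orange multimeter, 150 x 74 x 45 mm, lying on its back; not part of the job, to be left alone. Origin: centre of its underside.
- vial_a: Glass vial with a white cap, 31 mm wide, 70 mm tall; not part of the job, to be left alone. Origin: centre of its underside.
- vial_b: Second such vial; not part of the job, to be left alone. Origin: centre of its underside.
There are look-alikes about, which are no part of the job. Leave any yellow look-alike of the part that bears stand_rest alone.

How it is judged:
On the way, in this order (a step that is already met when the one before it is completed fails the run):
1. the laptop screen has been raised to between 90 and 110 degrees and let go of (value of joint screen between 1.57 and 1.92 rad and contact force between the fingers and laptop below 0.3 N and velocity of joint screen between -0.05 and 0.05 rad/s), for 0.3 s.
2. scanner held still for 1 s, window 30 to 150 mm from the label of the red headphones, label within 15 mm of the line of sight and facing it within 31 degrees, the set not yet on the rail (x of phones_a_label in the frame of scanner_window between -0.015 and 0.015 m and y of phones_a_label in the frame of scanner_window between -0.015 and 0.015 m and z of phones_a_label in the frame of scanner_window between 0.03 and 0.15 m and angle between the z axis of phones_a_label and the z axis of scanner_window, either way round below 0.55 rad and contact force between phones_a and rail below 0.1 N), for 1 s.
3. scanner held still for 1 s, window 30 to 150 mm from the label of the yellow headphones, label within 15 mm of the line of sight and facing it within 31 degrees, the set not yet on the rail (x of phones_b_label in the frame of scanner_window between -0.015 and 0.015 m and y of phones_b_label in the frame of scanner_window between -0.015 and 0.015 m and z of phones_b_label in the frame of scanner_window between 0.03 and 0.15 m and angle between the z axis of phones_b_label and the z axis of scanner_window, either way round below 0.55 rad and contact force between phones_b and rail below 0.1 N), for 1 s.
4. scanner held still for 1 s, window 30 to 150 mm from the label of the blue headphones, label within 15 mm of the line of sight and facing it within 31 degrees, the set not yet on the rail (x of phones_c_label in the frame of scanner_window between -0.015 and 0.015 m and y of phones_c_label in the frame of scanner_window between -0.015 and 0.015 m and z of phones_c_label in the frame of scanner_window between 0.03 and 0.15 m and angle between the z axis of phones_c_label and the z axis of scanner_window, either way round below 0.55 rad and contact force between phones_c and rail below 0.1 N), for 1 s.
At the end, for the whole second after the job is handed in: Screen at 90 to 110 degrees; each set present hangs at rest by its crown on the bar (crown's middle within 30 mm of it sideways, lying on it, tilt under 20 degrees); scanner at rest, level in the forks of its stand (20 mm lengthwise, 12 mm sideways, 5 mm in height) (value of joint screen between 1.57 and 1.92 rad and x of phones_a_under in the frame of rail_bar between -0.16 and 0.16 m and y of phones_a_under in the frame of rail_bar between -0.03 and 0.03 m and z of phones_a_under in the frame of rail_bar between 0.001 and 0.02 m and angle between each of phones_a, phones_b, phones_c's own z axis and vertical below 0.35 rad and linear speed of each of phones_a, phones_b, phones_c, scanner below 0.03 m/s and x of phones_b_under in the frame of rail_bar between -0.16 and 0.16 m and y of phones_b_under in the frame of rail_bar between -0.03 and 0.03 m and z of phones_b_under in the frame of rail_bar between 0.001 and 0.02 m and x of phones_c_under in the frame of rail_bar between -0.16 and 0.16 m and y of phones_c_under in the frame of rail_bar between -0.03 and 0.03 m and z of phones_c_under in the frame of rail_bar between 0.001 and 0.02 m and x of scanner in the frame of stand_rest between -0.02 and 0.02 m and y of scanner in the frame of stand_rest between -0.012 and 0.012 m and z of scanner in the frame of stand_rest between -0.004 and 0.005 m and angle between scanner's own z axis and vertical below 0.12 rad); the robot touches nothing.
It fails at once if the scanner bumps a set of headphones (over 2 N) (contact force between scanner and phones_a above 2 N or contact force between scanner and phones_b above 2 N or contact force between scanner and phones_c above 2 N).
It fails at once if the multimeter or a vial is moved more than 40 mm or knocked over (distance of any of multimeter, vial_a, vial_b from where it was at the start of the episode above 0.04 m or angle between any of multimeter, vial_a, vial_b's own z axis and vertical above 0.6 rad).
Of phones_a, phones_b, phones_c only 2 to 3 are there at a start; the rules pass over those that are not, and their reading is None.
At some moment in a run one of phones_a, phones_b, phones_c may be knocked a few centimetres aside while the robot is not near it.
It also fails if it takes over 210 s, if anything falls off the work surface, if the arm or the gripper's body presses on something with over 40 N, if the wrist force passes 120 N, or if a joint passes its speed limit or range.

## Robot

A 6-joint arm with a two-finger parallel gripper is mounted at the origin on the work surface. World frame = base frame: x ahead of the robot, y to its left, z up, the work surface at z = 0. Lengths are in m, angles in rad, forces in N, time in s.
With the tool pointing down it reaches from about 0.25 to 0.775 m from the base axis. Payload 4 kg.
Tool frame: the origin (TCP) lies midway between the tips of the shut fingers; the grasp point (between the pads) lies 19 mm behind it; z points along the fingers, y is the line along which they close (so a half turn about z gives the same grasp; the last joint's range is limited). The gripper opens to 94 mm and grips with 3 to 60 N. Pads are 16 mm wide; open, the fingers measure 119 mm over their backs; the gripper's body (75 mm by 177 mm) begins 78 mm behind the grasp point.
Start: joints at [1.14, 0.087, 1.371, -0, 1.684, -0.103], TCP at [0.177, 0.521, 0.206] pointing down, gripper open.
Joint ranges: [-3.1, 3.1], [-0.76, 2.03], [0.27, 2.55], [-1.08, 4.22], [0.17, 2.65], [-2.57, 2.57]. Speed limits (rad/s): [2.79, 2.79, 3.14, 3.14, 3.14, 3.14].

## Interface

Orientations are given as [roll, pitch, yaw] about the fixed x, y, z axes, in that order (R = Rz(yaw) Ry(pitch) Rx(roll)).
In Python, from bench import robot gives the robot as it stands. The module is installed in compiled form; this text tells all that it offers.
- The arm moves only by the tool arm_command, never from a script. Its argument "targets" is a list of rows, each a list of 4 numbers: the shift along the world's x, y, z as a fraction of full scale, then the turn about the world's z as a fraction of full scale. A call has 1 to 8 rows; each row is the pose to reach, as a shift and turn from the pose commanded when the call began; what a row does not reach only later rows make up. Full scale, the value 1, is 0.5 m for a shift and 120 degrees for a turn. A row lasts 1/12 s, in which the tool goes at most 41.7 mm and 7.16 degrees, less where a joint would pass 70% of its speed; a pose out of reach is approached as far as the arm can. A call with a number of a shift or a turn outside -1 to 1 is refused whole. A call with a gripper value outside its range is refused whole. "claw" is the closure, from 0 (fully open) to 1 (shut), set as the call begins (left out, the last holds). The fingers move at their own pace and stop on an object; the grip force is fixed at half the most. Time passes only in rows, so rows that repeat a pose let the fingers close. It gives the time, the measured TCP pose, the force, the opening and the grip force at its end, in the units of the state.
- robot.get_obs(): the state, without advancing time (a new reading comes with each control period).
- robot.snapshot(name): name is "scene" or "top" or "wrist"; returns the picture (420x560x3 uint8, red, green, blue); there is no depth.
- robot.camera_info(name): a dict with "vfov" (degrees; the focal length in pixels is half the picture's height over the tangent of half this angle, whatever the lens; pixels are square), "cx", "cy" (the principal point, pixels), "k1" (the pictures are not rectified: a ray, as slopes to the right and down, at radius r is drawn at 1 + k1 r^2 times it, then the intrinsics apply), "extrinsics" (4x4, takes a point from camera to world coordinates); the wrist camera has in their place "T_tool_cam" (4x4, takes a point from camera to tool coordinates, whose origin is the TCP and whose axes are the flange's). Camera axes: x right, y up, looking along -z (the intrinsics and any distortion apply to the point x, -y, -z); pixel columns grow to the right and rows downward; lengths in m; the calibration is good to about 2 mm. A picture is of the moment at which its call begins: read the wrist's pose just before it. camera_info takes no time and is no camera call.
- robot.close_job(): hands the job in; it is judged then, once.
The state is a dict: "time": time; "joint_positions": joint angles; "qvel": joint speeds; "joint_torque": joint torques, N m; "tool_pos": TCP position; "ee_rot": TCP orientation; "wrist_force": force on the tool from outside, world axes, zero at the start; "wrist_torque": the same for the moment, N m; "width": finger opening in m; "finger_force": force on a finger pad.
Only numpy, scipy, OpenCV 4.12 (cv2) and the standard library are available. Lean on these libraries where they do the work, as an engineer would, in place of code of your own. Each camera call takes 0.05 s, during which the arm holds its last target. There are 200 camera calls.

## Working session

There is one attempt and no reset: what is moved stays moved. The work goes in short steps, Python scripts to look and compute and a tool call to move; the robot and the scene stay as the last step left them, time stands still between calls to the robot, and variables do not carry over. Pictures are saved under pics/ and viewed, at most 14 in all, crops included, and the job is handed in when it is done.

Besides the shell and the picture viewer there is one more tool, called after ">>>" as name(argument=value, ...) on one line, values as JSON. arm_command: Moves the arm, as the interface text tells. Shift numbers are shares of 0.5 m and turn numbers shares of 120 degrees, none past 1 either way. Its arguments: {"type":"object","properties":{"targets":{"type":"array"},"claw":{"type":"number"}},"required":["targets"]}

```bash
mkdir -p pics
cat > h.py <<'E'
import numpy as np, cv2
from bench import robot
from scipy.spatial.transform import Rotation as R
def shot(n,f=None):
    im=robot.snapshot(n); 
    if f: cv2.imwrite('pics/'+f,cv2.cvtColor(im,cv2.COLOR_RGB2BGR))
    return im
def cam(n,obs=None):
    c=robot.camera_info(n)
    if n=='wrist':
        o=obs or robot.get_obs(); T=np.eye(4); r=np.array(o['ee_rot']); T[:3,:3]=r if r.shape==(3,3) else R.from_euler('xyz',r).as_matrix(); T[:3,3]=o['tool_pos']
        E=T@np.array(c['T_tool_cam'])
    else: E=np.array(c['extrinsics'])
    return c,E
def ray(n,u,v,obs=None):
    c,E=cam(n,obs); f=210/np.tan(np.radians(c['vfov'])/2)
    d=np.array([(u-c['cx'])/f,(v-c['cy'])/f]); s=d.copy()
    for _ in range(30): s=d/(1+c['k1']*(s@s))
    w=E[:3,:3]@np.array([s[0],-s[1],-1]); return E[:3,3],w
def plane(n,u,v,z,obs=None):
    o,w=ray(n,u,v,obs); return o+w*(z-o[2])/w[2]
def proj(n,p,obs=None):
    c,E=cam(n,obs); f=210/np.tan(np.radians(c['vfov'])/2)
    q=np.linalg.inv(E)@np.append(p,1); s=np.array([q[0],-q[1]])/-q[2]; s=s*(1+c['k1']*(s@s)); return s*f+[c['cx'],c['cy']]
E
python3 - <<'E'
from h import *
for n in('scene','top','wrist'):
    shot(n,n+'0.png'); c=robot.camera_info(n); print(n,{k:np.round(v,3).tolist() for k,v in c.items() if not isinstance(v,str)})
print(robot.get_obs())
E
```

```text
scene {'vfov': 48.918, 'cx': 278.095, 'cy': 208.365, 'k1': -0.082, 'extrinsics': [[-0.764, -0.399, 0.507, 1.035], [0.645, -0.469, 0.603, 0.78], [-0.002, 0.788, 0.615, 0.866], [0.0, 0.0, 0.0, 1.0]]}
top {'vfov': 54.096, 'cx': 277.665, 'cy': 210.554, 'k1': -0.062, 'extrinsics': [[-0.025, 0.987, -0.161, 0.239], [-0.999, -0.03, -0.028, 0.031], [-0.032, 0.161, 0.986, 1.285], [0.0, 0.0, 0.0, 1.0]]}
wrist {'vfov': 60.493, 'cx': 282.918, 'cy': 209.197, 'k1': -0.075, 'T_tool_cam': [[0.0, 0.969, 0.248, 0.071], [1.0, -0.0, 0.0, -0.0], [0.0, 0.248, -0.969, -0.179], [0.0, 0.0, 0.0, 1.0]]}
{'time': 0.15, 'joint_positions': array([ 1.13989295e+00,  8.77877946e-02,  1.37188618e+00, -2.58678190e-06,
        1.68361205e+00, -1.03131661e-01]), 'qvel': array([-1.34712036e-05, -2.96974122e-03, -4.72092131e-03,  1.11332825e-03,
        2.93084605e-04, -2.39732398e-04]), 'joint_torque': array([ 1.41668603e-03, -3.40647197e+01, -3.02792144e+01,  7.19166035e-02,
        3.05564201e-02, -1.09492096e-04]), 'tool_pos': array([0.17690871, 0.52032715, 0.20458227]), 'ee_rot': array([-3.13990802e+00, -1.71773409e-04,  2.81382051e+00]), 'wrist_force': array([0.69568714, 0.72220445, 0.00651493]), 'wrist_torque': array([ 0.02579424, -0.00050588, -0.04033371]), 'finger_force': 0.0, 'width': 0.09387409223895649}
```

View pics/top0.png

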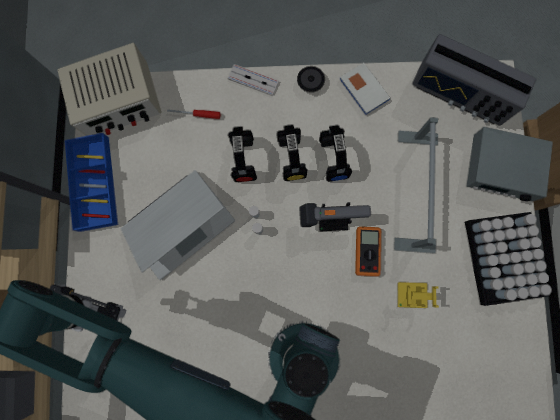

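View pics/scene0.png

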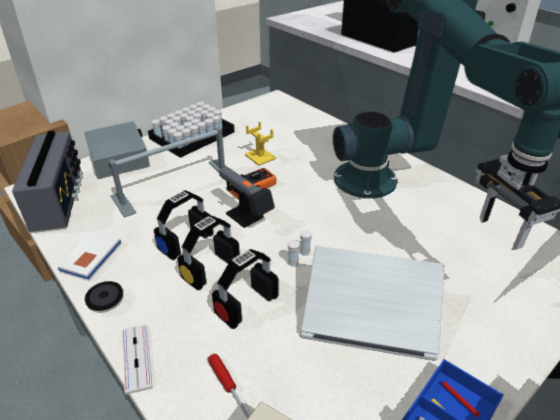

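The top view has +x up and +y left. The laptop's hinge is at its upper-left edge, around (123,235) to (196,175). The three sets stand at (241,155), (292,152) and (338,152), and the rail bar runs from (433,125) to (432,245). The scanner lies on the black stand at about (340,212) with its head to the left. The yellow stand at (420,295) is the look-alike: it is empty and yellow, where the real one is black and holds the scanner. I'll confirm that in an enlarged crop.

Run:
```python
import cv2
im=cv2.imread('pics/top0.png'); cv2.imwrite('pics/c1.png',cv2.resize(im[110:270,220:450],None,fx=3.4,fy=3.4,interpolation=cv2.INTER_CUBIC))
im=cv2.imread('pics/scene0.png'); cv2.imwrite('pics/c2.png',cv2.resize(im[120:370,140:450],None,fx=2.4,fy=2.4,interpolation=cv2.INTER_CUBIC))
```

```text
(no output)
```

View pics/c1.png

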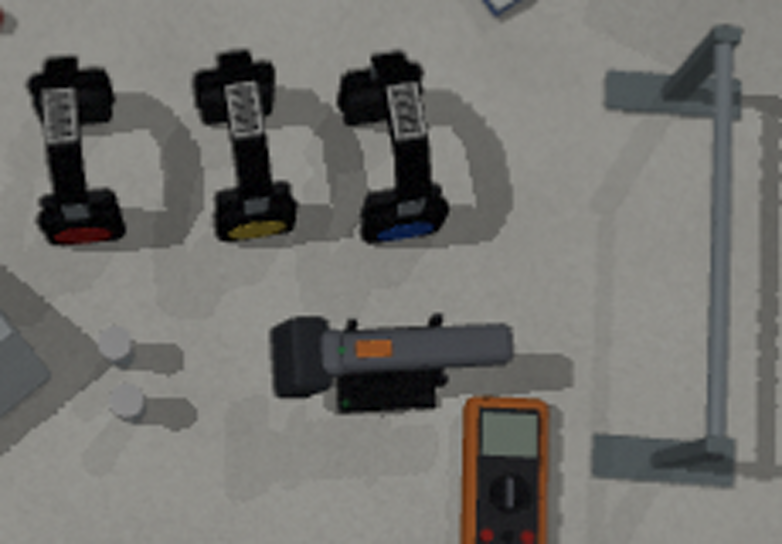

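View pics/c2.png

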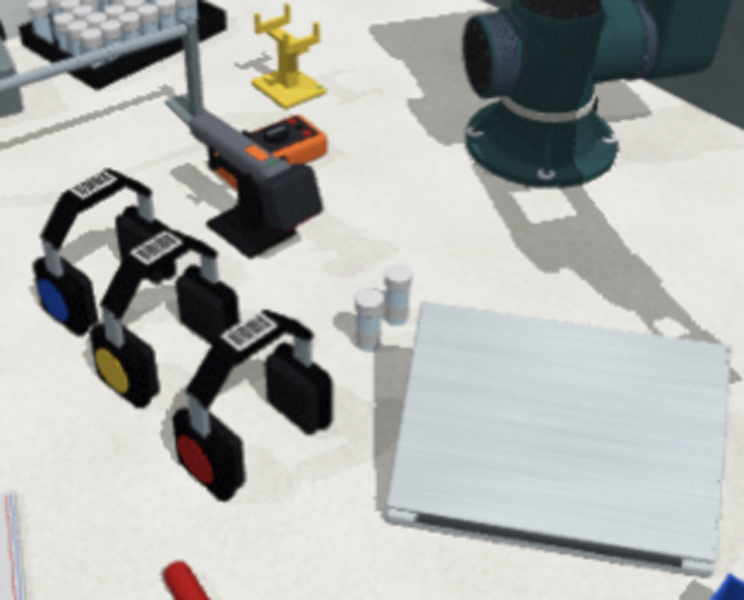

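Crops confirm it. The scanner is grey with an orange button, on the black stand, and its head points to image left. White labels sit on the crowns at about (238,144), (292,142) and (340,142), and two vials stand at about (254,211) and (257,228). In the scene view the screen's free edge is the upper edge of the plate, on the robot side. Next I'll turn these into positions.

```bash
cat >> h.py <<'E'
def labels(im,n='top',obs=None,z=.16,guess=None):
    """white label blobs enclosed in black: returns centre, yaw(long axis), size"""
    g=cv2.cvtColor(im,cv2.COLOR_RGB2GRAY); out=[]
    big=cv2.resize(g,None,fx=4,fy=4,interpolation=cv2.INTER_CUBIC)
    for (u,v) in guess:
        a=16; x0,y0=int(u-a),int(v-a); c=big[y0*4:(y0+2*a)*4,x0*4:(x0+2*a)*4]
        m=(c>95).astype(np.uint8)
        nl,lab,st,ce=cv2.connectedComponentsWithStats(m)
        keep=np.zeros_like(m)
        for i in range(1,nl):
            x,y,w,h,A=st[i]
            if x>0 and y>0 and x+w<c.shape[1] and y+h<c.shape[0] and A>20: keep[lab==i]=1
        pts=cv2.findNonZero(keep)
        if pts is None: out.append(None); continue
        r=cv2.minAreaRect(pts); b=cv2.boxPoints(r)
        P=np.array([plane(n,x0+(p[0]+.5)/4-.5,y0+(p[1]+.5)/4-.5,z,obs) for p in b])
        e1,e2=P[1]-P[0],P[2]-P[1]; l=e1 if np.linalg.norm(e1)>np.linalg.norm(e2) else e2
        out.append((P.mean(0).round(4),round(float(np.degrees(np.arctan2(l[1],l[0])))%180,1),np.round([np.linalg.norm(e1),np.linalg.norm(e2)],3)))
    return out
E
python3 - <<'E'
from h import *
im=cv2.cvtColor(cv2.imread('pics/top0.png'),cv2.COLOR_BGR2RGB)
for r in labels(im,guess=[(237.6,143.8),(292.4,142.1),(340,142.4)]): print(r)
C=lambda x,y:(220+x/3.4,110+y/3.4)
def show(k,n,uv,z): print(k,plane(n,*uv,z).round(4))
for k,p,z in[('red',(60,115),.16),('yel',(246,109),.16),('blu',(408,110),.16),('r top',(58,90),.16),('r bot',(62,140),.16),('y top',(241,84),.16),('y bot',(251,135),.16),('b top',(403,84),.16),('b bot',(413,136),.16),
 ('han end',(512,343),.128),('han front',(325,352),.128),('button',(374,348),.128),('bar top',(723,45),.156),('bar bot',(717,437),.156),('vial a',(115,343),.07),('vial b',(128,401),.07),('mm L',(466,400),.045),('mm R',(551,400),.045)]: show(k,'top',C(*p),z)
D=lambda x,y:(140+x/2.4,120+y/2.4)
for k,p in[('red',(249,331)),('yel',(157,248)),('blu',(94,184))]: show('scene '+k,'scene',D(*p),.16)
for k,p in[('hingeL',(388,517)),('hingeR',(715,570))]: show(k,'scene',D(*p),.018)
# free edge corners: scene + top triangulate
def tri(a,b):
    o1,w1=ray(*a);o2,w2=ray(*b);A=np.stack([w1,-w2],1);s=np.linalg.lstsq(A,o2-o1,rcond=None)[0]
    p,q=o1+w1*s[0],o2+w2*s[1];return ((p+q)/2).round(4),np.linalg.norm(p-q).round(4)
g=tri(('scene',*D(422,303)),('top',232,214)); print('free edge right corner',g)
big=cv2.resize(im[160:300,100:270],None,fx=4.4,fy=4.2,interpolation=cv2.INTER_CUBIC)
cv2.imwrite('pics/lap.png',cv2.convertScaleAbs(cv2.cvtColor(big,cv2.COLOR_RGB2BGR),alpha=1.3))
E
```

```text
(array([0.6214, 0.1723, 0.16  ]), 8.2, array([0.024, 0.045]))
(array([0.621 , 0.0182, 0.16  ]), 6.8, array([0.026, 0.046]))
(array([ 0.6149, -0.1156,  0.16  ]), 2.4, array([0.025, 0.046]))
red [0.6202 0.1722 0.16  ]
yel [0.6197 0.0156 0.16  ]
blu [ 0.6142 -0.1197  0.16  ]
r top [0.6423 0.1737 0.16  ]
r bot [0.5982 0.1706 0.16  ]
y top [0.6418 0.0191 0.16  ]
y bot [0.5968 0.0122 0.16  ]
b top [ 0.6371 -0.1168  0.16  ]
b bot [ 0.5914 -0.1227  0.16  ]
han end [ 0.4194 -0.2003  0.128 ]
han front [ 0.4166 -0.0441  0.128 ]
button [ 0.4187 -0.0851  0.128 ]
bar top [ 0.6648 -0.3902  0.156 ]
bar bot [ 0.3332 -0.3556  0.156 ]
vial a [0.4391 0.1366 0.07  ]
vial b [0.3873 0.126  0.07  ]
mm L [ 0.3823 -0.173   0.045 ]
mm R [ 0.38   -0.2485  0.045 ]
scene red [0.6235 0.1742 0.16  ]
scene yel [0.6226 0.0202 0.16  ]
scene blu [ 0.6155 -0.1145  0.16  ]
hingeL [0.591  0.3327 0.018 ]
hingeR [0.4094 0.5662 0.018 ]
free edge right corner (array([0.4269, 0.1996, 0.0953]), np.float64(0.0022))
```

View pics/lap.png

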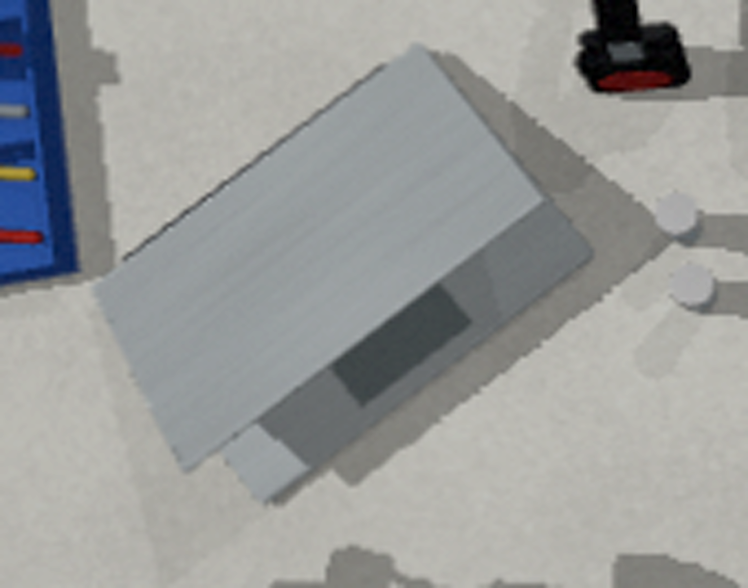

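>>> arm_command(targets=[[0.22,-0.45,0,0],[0.22,-0.45,0,0],[0.22,-0.45,0,0],[0.22,-0.45,0,0],[0.22,-0.45,0,0],[0.22,-0.45,0,0],[0.22,-0.45,0,0],[0.22,-0.45,0,0]], claw=1)

```text
time: 0.82
tool_pos: [0.2879, 0.2942, 0.2055]
ee_rot: [3.141, -0.0, 2.809]
wrist_force: [-0.0, 0.0, 0.2]
width: 0.0439
finger_force: 0.0
```

Run:
```python
from h import *
def tri(a,b):
    o1,w1=ray(*a);o2,w2=ray(*b);A=np.stack([w1,-w2],1);s=np.linalg.lstsq(A,o2-o1,rcond=None)[0]
    p,q=o1+w1*s[0],o2+w2*s[1];return ((p+q)/2).round(4),np.linalg.norm(p-q).round(4)
D=lambda x,y:(140+x/2.4,120+y/2.4)
print(tri(('scene',*D(422,303)),('top',223.9,207.6)),tri(('scene',*D(730,347)),('top',142.5,271.9)))
```

```text
(array([0.4439, 0.2184, 0.1185]), np.float64(0.0015)) (array([0.2639, 0.4548, 0.119 ]), np.float64(0.001))
```

>>> arm_command(targets=[[0,0,-0.28,0],[0,0,-0.28,0],[0,0,-0.28,0],[0,0,-0.28,0],[0,0,-0.28,0],[0.09,0.07,-0.28,0],[0.09,0.07,-0.28,0],[0.09,0.07,-0.28,0]], claw=1)

```text
time: 1.48
tool_pos: [0.3343, 0.3341, 0.0671]
ee_rot: [3.138, 0.002, 2.816]
wrist_force: [0.1, -0.9, -0.3]
width: 0.0006
finger_force: 0.0
```

>>> arm_command(targets=[[0.024,0.018,0.02,0],[0.024,0.018,0.02,0],[0.046,0.036,0.06,0],[0.046,0.036,0.06,0],[0.06,0.045,0.1,0],[0.06,0.045,0.1,0],[0.06,0.045,0.1,0]])

```text
time: 2.07
tool_pos: [0.3605, 0.3536, 0.1185]
ee_rot: [-3.141, -0.001, 2.816]
wrist_force: [-5.8, -4.3, 4.9]
width: 0.0006
finger_force: 3.1
```

>>> arm_command(targets=[[0.024,0.02,0.03,0],[0.048,0.038,0.055,0],[0.073,0.057,0.075,0],[0.098,0.076,0.094,0],[0.12,0.094,0.11,0],[0.144,0.112,0.125,0],[0.168,0.13,0.14,0],[0.19,0.148,0.152,0]])

```text
time: 2.73
tool_pos: [0.4552, 0.4275, 0.192]
ee_rot: [-3.138, -0.002, 2.815]
wrist_force: [-2.6, -1.6, -2.3]
width: 0.0007
finger_force: 1.9
```

Run:
```python
from h import *
a=shot('scene','s1.png'); b=shot('top','t1.png')
cv2.imwrite('pics/m1.png',cv2.cvtColor(np.hstack([a[100:400,250:560],b[120:420,80:390]]),cv2.COLOR_RGB2BGR))
```

```text
(no output)
```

View pics/m1.png

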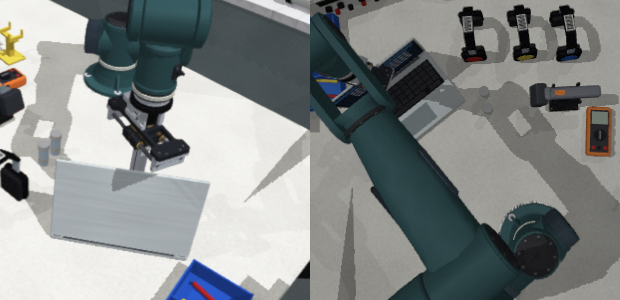

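The screen is rising: seen from behind, it stands near upright with the finger at its top edge. I'll push on past upright and then measure it.

>>> arm_command(targets=[[0.024,0.019,0.012,0],[0.048,0.038,0.02,0],[0.073,0.057,0.026,0],[0.098,0.076,0.026,0],[0.098,0.076,0.026,0],[0.098,0.076,0.026,0]])

```text
time: 3.33
tool_pos: [0.5056, 0.4658, 0.2047]
ee_rot: [3.141, 0.0, 2.815]
wrist_force: [-0.3, -0.8, -0.9]
width: 0.0003
finger_force: 0.0
```

Run:
```python
from h import *
a=shot('scene','s2.png')
cv2.imwrite('pics/m2.png',cv2.resize(cv2.cvtColor(a[190:400,290:480],cv2.COLOR_RGB2BGR),None,fx=2.8,fy=2.8,interpolation=cv2.INTER_CUBIC))
H=np.array([.498,.449,.018]);X=np.array([.79,.615,0]);Y=np.array([-.615,.79,0]);Z=np.array([0,0,1])
for t in(80,90,100,110):
    t=np.radians(t)
    print(np.degrees(t).round(),[proj('scene',H+.206*(-np.cos(t)*X+np.sin(t)*Z)+k*Y).round(1) for k in(-.15,.15)])
print('hinge',[proj('scene',H+k*Y).round(1) for k in(-.15,.15)])
```

```text
80.0 [array([307.3, 257.9]), array([461.7, 279.5])]
90.0 [array([304.4, 269.4]), array([463.9, 292.3])]
100.0 [array([301.2, 283.9]), array([465.4, 308.1])]
110.0 [array([297.9, 301.1]), array([465.9, 326.6])]
hinge [array([301.3, 334.6]), array([439.4, 356.9])]
```

View pics/m2.png

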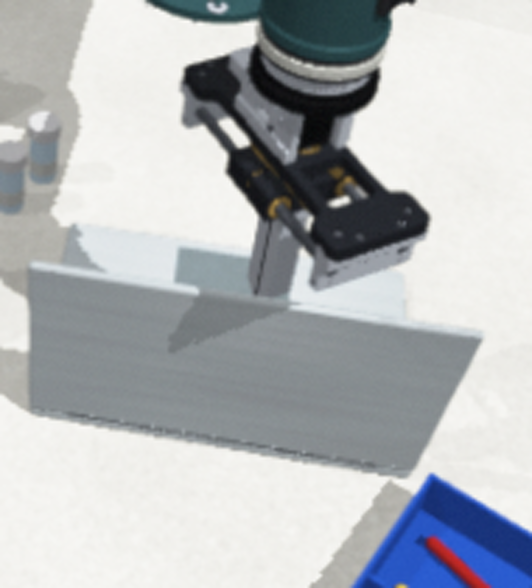

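The top-edge corners are at (300.7,284) and (462,309), and the model puts 100° at (301,284) and (465,308), so the screen stands at about 100°. Retreating, then on to the scanner.

>>> arm_command(targets=[[-0.08,-0.06,0,0],[-0.16,-0.12,0,0],[-0.22,-0.18,0.05,-0.05],[-0.22,-0.24,0.1,-0.1],[-0.22,-0.3,0.16,-0.15],[-0.22,-0.38,0.22,-0.2],[-0.22,-0.45,0.22,-0.25],[-0.22,-0.5,0.22,-0.3]], claw=0.3)

```text
time: 4.05
tool_pos: [0.3954, 0.2141, 0.319]
ee_rot: [3.133, 0.002, 2.182]
wrist_force: [0.7, -1.0, 0.3]
width: 0.0506
finger_force: 0.0
```

>>> arm_command(targets=[[0.05,-0.65,0.06,-0.285],[0.05,-0.65,0.06,-0.285],[0.05,-0.65,0.06,-0.285],[0.05,-0.65,0.06,-0.285],[0.05,-0.65,0.06,-0.285],[0.05,-0.65,0.06,-0.285],[0.05,-0.65,0.06,-0.285],[0.05,-0.65,0.06,-0.285]])

```text
time: 4.72
tool_pos: [0.4199, -0.1118, 0.3459]
ee_rot: [3.138, 0.002, 1.588]
wrist_force: [0.5, -0.5, 0.1]
width: 0.0658
finger_force: 0.0
```

Run:
```python
from h import *
o=robot.get_obs();print(o['tool_pos'],o['ee_rot'],o['joint_positions'])
shot('wrist','w1.png'); a=shot('scene')
for p in[(.4439+0,.1,0)]:pass
g=[proj('top',q) for q in[(.6215,.173,.16),(.6215,.0185,.16),(.615,-.117,.16)]]
for r in labels(shot('top'),guess=g): print(r)
```

```text
[ 0.41992258 -0.1117764   0.34585428] [3.13791927e+00 1.77756894e-03 1.58758457e+00] [-3.90629918e-01 -1.57510565e-01  1.33118026e+00 -1.91092378e-04
  1.96384591e+00 -4.07494970e-01]
None
None
(array([ 0.6144, -0.1134,  0.16  ]), 6.8, array([0.019, 0.047]))
```

View pics/w1.png

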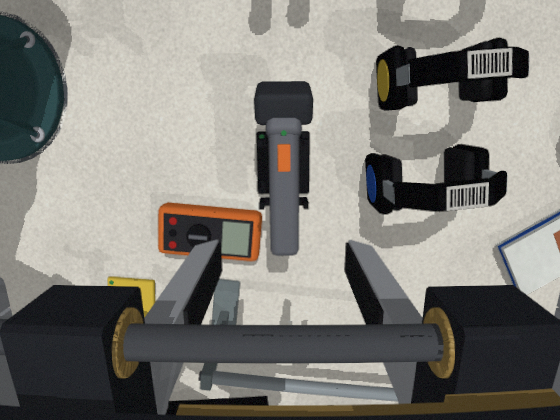

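The wrist view shows the scanner handle's axis at column 285, from (284,122) to (284,254). The rear fork's ears are at (265,203) and (306,203), the front's at (264,134) and (305,134).

Run:
```python
from h import *
for k,u,v,z in[('rear end',284.5,254,.12),('front han',284,122,.128),('hanL',270,220,.12),('hanR',299,220,.12),('hanL2',269,150,.12),('hanR2',298,150,.12),('forks mid',285,168,.11),('fr rear',285,203,.116),('fr front',285,134,.116),('head tip',284,83,.11),
 ('yel',490,65,.16),('blu',467,195,.16)]: print(k,plane('wrist',u,v,z).round(4))
im=cv2.cvtColor(cv2.imread('pics/w1.png'),cv2.COLOR_BGR2RGB)
```

```text
rear end [ 0.4242 -0.199   0.12  ]
front han [ 0.4215 -0.0449  0.128 ]
hanL [ 0.4067 -0.1568  0.12  ]
hanR [ 0.4405 -0.1564  0.12  ]
hanL2 [ 0.4052 -0.0757  0.12  ]
hanR2 [ 0.4375 -0.0753  0.12  ]
forks mid [ 0.4234 -0.0971  0.11  ]
fr rear [ 0.4239 -0.1372  0.116 ]
fr front [ 0.4228 -0.0581  0.116 ]
head tip [ 0.421 -0.003  0.11 ]
yel [0.623  0.0156 0.16  ]
blu [ 0.6155 -0.1154  0.16  ]
```

>>> arm_command(targets=[[0.002,0.016,-0.2,0.004],[0.002,0.016,-0.2,0.004],[0.002,0.016,-0.3,0.004],[0.002,0.016,-0.38,0.004],[0.002,0.016,-0.44,0.004],[0.002,0.016,-0.498,0.004],[0.002,0.016,-0.498,0.004],[0.002,0.016,-0.498,0.004]])

```text
time: 5.53
tool_pos: [0.4199, -0.0996, 0.094]
ee_rot: [-3.137, -0.002, 1.599]
wrist_force: [0.5, 0.1, 1.0]
width: 0.0658
finger_force: 0.0
```

>>> arm_command(targets=[[0,0,0,0],[0,0,0,0],[0,0,0,0],[0,0,0,0],[0,0,0,0],[0,0,0,0]], claw=1)

```text
time: 6.03
tool_pos: [0.4227, -0.1023, 0.0971]
ee_rot: [3.14, 0.001, 1.597]
wrist_force: [-2.0, -0.9, 5.8]
width: 0.034
finger_force: 30.0
```

>>> arm_command(targets=[[0,0,0.04,0],[0,0,0.1,0],[0,0,0.18,0],[0,0,0.26,0],[0,0,0.33,0],[0,0,0.33,0],[0.05,0.04,0.33,0],[0.1,0.07,0.33,0]])

```text
time: 6.7
tool_pos: [0.4726, -0.0667, 0.2611]
ee_rot: [3.139, 0.0, 1.594]
wrist_force: [0.4, 0.0, -1.5]
width: 0.0338
finger_force: 30.0
```

>>> arm_command(targets=[[0.05,0.04,0,0],[0.11,0.08,0,0],[0.17,0.12,0,0],[0.23,0.17,0,0],[0.27,0.2,0,0],[0.308,0.23,0,0],[0.308,0.23,0,0],[0.308,0.23,0,0]])

```text
time: 7.37
tool_pos: [0.6262, 0.0489, 0.2577]
ee_rot: [-3.137, 0.0, 1.598]
wrist_force: [-0.4, -1.0, -2.1]
width: 0.0338
finger_force: 30.0
```

Run:
```python
from h import *
o=robot.get_obs();print(o['tool_pos'],o['ee_rot'],o['width'])
a=shot('wrist','w2.png'); b=shot('scene','s3.png');shot('top','t3.png')
cv2.imwrite('pics/m3.png',cv2.cvtColor(np.hstack([a,b])[:, :],cv2.COLOR_RGB2BGR)[:, ::1])
m=cv2.imread('pics/m3.png'); cv2.imwrite('pics/m3.png',cv2.resize(np.hstack([m[:,:560],m[100:340,560+100:560+340].repeat(1,0) if 0 else cv2.resize(m[120:330,660:870],(420,420))]),None,fx=.8,fy=.8))
```

```text
[0.62619967 0.04891248 0.2576838 ] [-3.13728627e+00  1.44426024e-05  1.59833678e+00] 0.03376821161354198
```

View pics/m3.png

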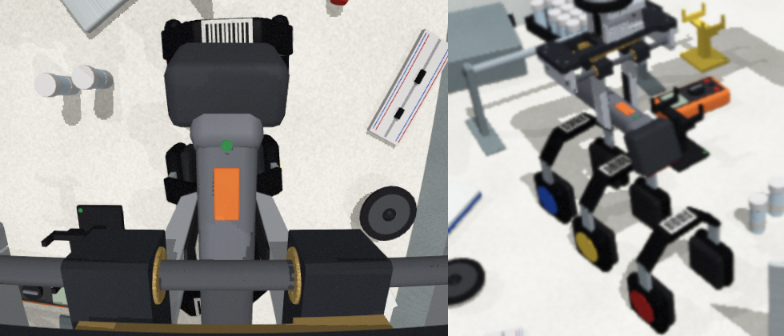

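The wrist view shows the red label straight ahead of the head, centred on the scanner's axis at column 284. Holding there.

>>> arm_command(targets=[[0,0,0,0],[0,0,0,0],[0,0,0,0],[0,0,0,0],[0,0,0,0],[0,0,0,0],[0,0,0,0],[0,0,0,0]])

```text
time: 8.18
tool_pos: [0.6261, 0.0482, 0.2605]
ee_rot: [3.141, -0.0, 1.597]
wrist_force: [-0.1, 0.4, -1.2]
width: 0.0341
finger_force: 30.0
```

>>> arm_command(targets=[[0,0,0,0],[0,0,0,0],[0,0,0,0],[0,0,0,0],[0,0,0,0],[0,0,0,0],[0,0,0,0],[0,0,0,0]])

```text
time: 8.85
tool_pos: [0.6261, 0.0482, 0.2605]
ee_rot: [3.141, 0.0, 1.597]
wrist_force: [-0.3, 0.2, -1.3]
width: 0.0336
finger_force: 30.0
```

Run:
```python
from h import *
o=robot.get_obs();print(o['tool_pos'],o['ee_rot'],o['width'])
for n in('scene','top'):
    im=shot(n,n+'4.png'); g=[proj(n,q) for q in[(.6225,.1735,.16),(.6225,.0185,.16),(.615,-.117,.16)]]
    print(n,labels(im,n,guess=g))
print(plane('wrist',284,24,.16))
```

```text
[0.62610279 0.04822829 0.26051656] [3.14147486e+00 1.45367726e-05 1.59692266e+00] 0.03362160553046859
scene [None, (array([0.6249, 0.0171, 0.16  ]), 3.1, array([0.05 , 0.031])), None]
top [None, None, (array([ 0.6146, -0.115 ,  0.16  ]), 0.1, array([0.024, 0.044]))]
[0.62381762 0.18600935 0.16      ]
```

>>> arm_command(targets=[[0,-0.06,0,0],[0,-0.12,0,0],[0,-0.18,0,0],[0,-0.24,0,0],[0,-0.28,0,0],[0,-0.31,0,0],[0,-0.31,0,0],[0,-0.31,0,0]])

```text
time: 9.62
tool_pos: [0.6261, -0.1068, 0.2603]
ee_rot: [-3.142, -0.001, 1.596]
wrist_force: [-0.3, 1.1, -2.5]
width: 0.0335
finger_force: 30.0
```

>>> arm_command(targets=[[0,0,0,0],[0,0,0,0],[0,0,0,0],[0,0,0,0],[0,0,0,0],[0,0,0,0],[0,0,0,0],[0,0,0,0]])

```text
time: 10.28
tool_pos: [0.6261, -0.1067, 0.2605]
ee_rot: [3.142, 0.0, 1.597]
wrist_force: [-0.4, -0.1, -1.2]
width: 0.034
finger_force: 30.0
```

Run:
```python
from h import *
o=robot.get_obs();print(o['tool_pos'])
a=shot('wrist','w5.png'); b=shot('scene','s5.png')
cv2.imwrite('pics/m5.png',cv2.cvtColor(np.hstack([cv2.resize(a[0:210,140:420],(400,300)),cv2.resize(b[140:350,120:400],(400,300))]),cv2.COLOR_RGB2BGR))
```

```text
[ 0.62609629 -0.10668287  0.26049665]
```

View pics/m5.png

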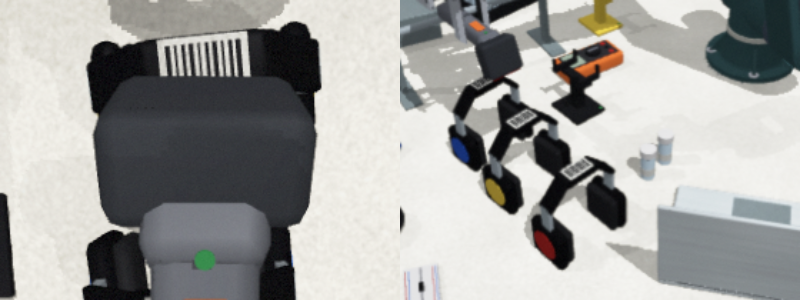

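The yellow label is centred on the scanner's axis: column 203 against 205 in the crop. I'll hold a little longer, then go on to blue.

>>> arm_command(targets=[[0,0,0,0],[0,0,0,0],[0,0,0,0],[0,0,0,0],[0,0,0,0],[0,0,0,0],[0,0,0,0],[0,0,0,0]])

```text
time: 11.05
tool_pos: [0.6261, -0.1068, 0.2605]
ee_rot: [3.142, 0.0, 1.597]
wrist_force: [0.2, 0.6, -1.2]
width: 0.0337
finger_force: 30.0
```

>>> arm_command(targets=[[-0.014,-0.06,0,0],[-0.014,-0.12,0,0],[-0.014,-0.18,0,0],[-0.014,-0.23,0,0],[-0.014,-0.268,0,0],[-0.014,-0.268,0,0],[-0.014,-0.268,0,0]])

```text
time: 11.63
tool_pos: [0.6188, -0.2417, 0.2599]
ee_rot: [-3.141, -0.001, 1.595]
wrist_force: [-0.1, -0.1, -2.2]
width: 0.0338
finger_force: 30.0
```

>>> arm_command(targets=[[0,0,0,0],[0,0,0,0],[0,0,0,0],[0,0,0,0],[0,0,0,0],[0,0,0,0],[0,0,0,0],[0,0,0,0]])

```text
time: 12.3
tool_pos: [0.6191, -0.2406, 0.2605]
ee_rot: [3.141, 0.0, 1.597]
wrist_force: [0.3, 0.9, -1.3]
width: 0.034
finger_force: 30.0
```

Run:
```python
from h import *
o=robot.get_obs();print(o['tool_pos'])
a=shot('wrist','w6.png'); b=shot('top','t6.png');
cv2.imwrite('pics/m6.png',cv2.cvtColor(np.hstack([cv2.resize(a[0:210,140:420],(400,300)),cv2.resize(b[100:310,210:490],(400,300))]),cv2.COLOR_RGB2BGR))
print(plane('wrist',284,25,.16))
```

```text
[ 0.61911086 -0.24062632  0.26054084]
[ 0.61683107 -0.1036441   0.16      ]
```

View pics/m6.png

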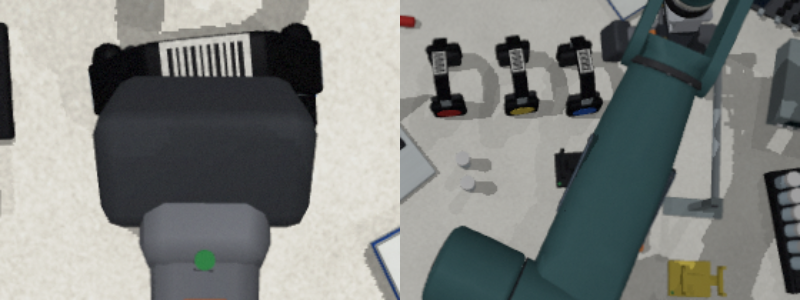

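The blue label is centred too (column 206), in the same row as the others. I'll hold, then return the scanner to its stand by the exact reverse of the shift.

>>> arm_command(targets=[[0,0,0,0],[0,0,0,0],[0,0,0,0],[0,0,0,0],[0,0,0,0],[0,0,0,0],[0,0,0,0],[0,0,0,0]])

```text
time: 13.07
tool_pos: [0.6191, -0.2408, 0.2605]
ee_rot: [3.141, 0.0, 1.597]
wrist_force: [0.4, -0.6, -1.8]
width: 0.0341
finger_force: 30.0
```

>>> arm_command(targets=[[-0.05,0.035,0,0],[-0.11,0.08,0,0],[-0.17,0.12,0,0],[-0.23,0.16,0,0],[-0.29,0.2,0,0],[-0.35,0.245,0,0],[-0.394,0.278,0,0],[-0.394,0.278,0,0]])

```text
time: 13.73
tool_pos: [0.4189, -0.0991, 0.2619]
ee_rot: [3.14, -0.0, 1.599]
wrist_force: [-0.2, -0.5, -1.9]
width: 0.0339
finger_force: 30.0
```

>>> arm_command(targets=[[0,0,-0.06,0],[0,0,-0.13,0],[0,0,-0.19,0],[0,0,-0.24,0],[0,0,-0.27,0],[0,0,-0.29,0],[0,0,-0.29,0],[0,0,-0.29,0]])

```text
time: 14.4
tool_pos: [0.4225, -0.102, 0.1158]
ee_rot: [3.141, 0.0, 1.597]
wrist_force: [1.4, 0.3, -0.8]
width: 0.034
finger_force: 30.0
```

Run:
```python
from h import *
o=robot.get_obs();print(o['tool_pos'],o['ee_rot'])
a=shot('scene','s7.png')
cv2.imwrite('pics/m7.png',cv2.cvtColor(cv2.resize(a[120:260,170:330],None,fx=4,fy=4,interpolation=cv2.INTER_CUBIC),cv2.COLOR_RGB2BGR))
```

```text
[ 0.42249696 -0.10203195  0.11582888] [3.14127687e+00 1.18850034e-04 1.59678858e+00]
```

View pics/m7.png

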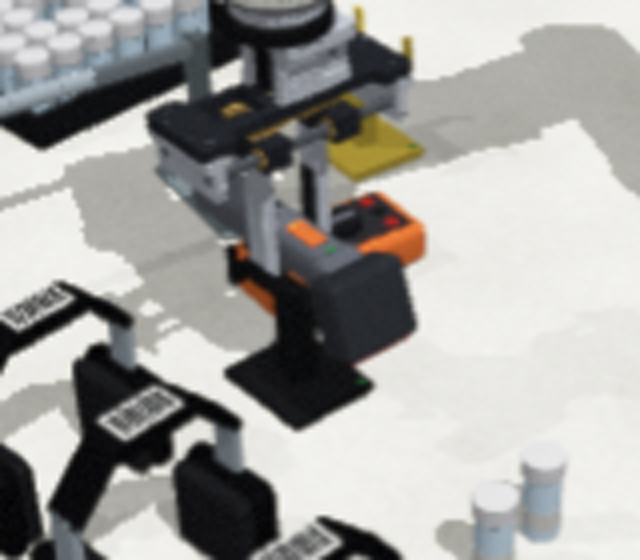

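The scanner is right over its forks. Lowering and releasing.

>>> arm_command(targets=[[0,0,-0.02,0],[0,0,-0.03,0],[0,0,-0.037,0],[0,0,-0.037,0],[0,0,-0.037,0]])

```text
time: 14.87
tool_pos: [0.4222, -0.1018, 0.0971]
ee_rot: [3.141, 0.0, 1.597]
wrist_force: [-0.3, 0.1, -0.9]
width: 0.0339
finger_force: 30.0
```

>>> arm_command(targets=[[0,0,0,0],[0,0,0,0],[0,0,0,0],[0,0,0,0],[0,0,0,0]], claw=0.3)

```text
time: 15.28
tool_pos: [0.4222, -0.1018, 0.0971]
ee_rot: [3.141, 0.0, 1.597]
wrist_force: [0.6, -0.4, -0.1]
width: 0.0632
finger_force: 0.0
```

>>> arm_command(targets=[[0,0,0.05,0],[0,0,0.12,0],[0,0,0.2,0],[0,0,0.28,0],[0,0,0.36,0],[0,0,0.44,0],[0,0,0.498,0],[0,0,0.498,0]])

```text
time: 15.95
tool_pos: [0.4238, -0.1024, 0.3537]
ee_rot: [3.129, 0.005, 1.597]
wrist_force: [0.3, -0.4, -0.6]
width: 0.0656
finger_force: 0.0
```

Run:
```python
from h import *
o=robot.get_obs();print(o['tool_pos'],o['ee_rot'])
a=shot('wrist','w8.png');b=shot('top','t8.png');s=shot('scene','s8.png')
cv2.imwrite('pics/m8.png',cv2.cvtColor(np.hstack([cv2.resize(a,(480,360)),cv2.resize(b[110:320,210:390],(309,360))]),cv2.COLOR_RGB2BGR))
P=[(.6225,.1735,.16),(.6225,.0185,.16),(.615,-.117,.16)]
for n,im in(('top',b),('scene',s),('wrist',a)):
    try: print(n,labels(im,n,guess=[proj(n,q) for q in P]))
    except Exception as e: print(n,e)
```

```text
[ 0.42383369 -0.1024285   0.35367255] [3.12897711 0.00520297 1.59696477]
top [None, None, (array([ 0.6263, -0.1055,  0.16  ]), 158.6, array([0.029, 0.012]))]
scene [None, (array([0.6222, 0.0168, 0.16  ]), 6.8, array([0.055, 0.033])), None]
wrist [None, None, None]
```

View pics/m8.png

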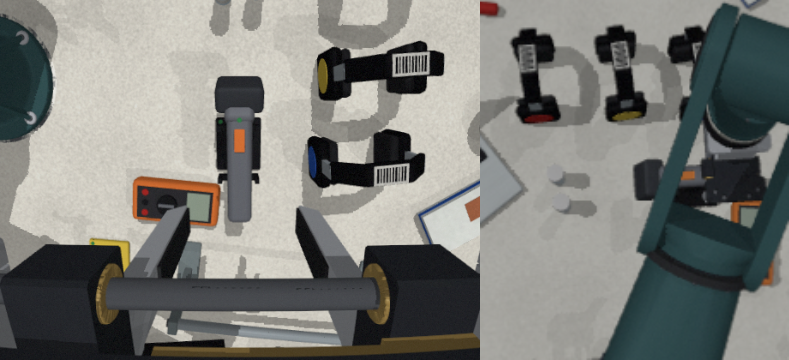

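The scanner is seated in the forks exactly as before, with the ears and the handle's rear end in the same relation. Next I'll make the label detector sturdier and measure the sets and the rail bar.

```bash
cat >> h.py <<'E'
def labels(im,n='top',obs=None,z=.16,guess=None,a=24):
    g=cv2.resize(cv2.cvtColor(im,cv2.COLOR_RGB2GRAY),None,fx=4,fy=4,interpolation=cv2.INTER_CUBIC); out=[]
    if n=='wrist': a=60
    for (u,v) in guess:
        x0,y0=max(0,int(u-a)),max(0,int(v-a)); c=g[y0*4:int(v+a)*4,x0*4:int(u+a)*4]; best=None
        if min(c.shape)<40: out.append(None); continue
        for t in range(70,190,10):
            m=cv2.morphologyEx((c>t).astype(np.uint8),cv2.MORPH_CLOSE,np.ones((9,9) if n!='wrist' else (17,17)))
            for k in cv2.findContours(m,cv2.RETR_LIST,cv2.CHAIN_APPROX_NONE)[0]:
                if cv2.contourArea(k)<400: continue
                b=cv2.boxPoints(cv2.minAreaRect(k))
                if cv2.contourArea(k)<.75*cv2.contourArea(b): continue
                P=np.array([plane(n,x0+(p[0]+.5)/4-.5,y0+(p[1]+.5)/4-.5,z,obs) for p in b])
                e=[P[1]-P[0],P[2]-P[1]]; L=sorted([np.linalg.norm(q) for q in e]); err=abs(L[0]-.026)+abs(L[1]-.046)
                if err<.012 and (best is None or err<best[0]):
                    l=max(e,key=np.linalg.norm); best=(round(float(err),4),P.mean(0)[:2].round(4),round((np.degrees(np.arctan2(l[1],l[0]))+90)%180-90,1),t)
        out.append(best)
    return out
P0=[(.6225,.1735,.16),(.6225,.0185,.16),(.615,-.117,.16)]
def look(*ns,P=P0):
    for n in ns:
        o=robot.get_obs(); im=shot(n)
        print(n,labels(im,n,o,guess=[proj(n,q,o) for q in P]))
E
python3 - <<'E'
from h import *
look('top','scene','wrist')
im=cv2.cvtColor(cv2.imread('pics/top0.png'),cv2.COLOR_BGR2RGB)
print('t0',labels(im,guess=[proj('top',q) for q in P0]))
im=cv2.cvtColor(cv2.imread('pics/scene0.png'),cv2.COLOR_BGR2RGB)
print('s0',labels(im,'scene',guess=[proj('scene',q) for q in P0]))
E
```

```text
top [None, (0.0113, array([0.6211, 0.0173]), np.float64(-0.1), 110), None]
scene [(0.0078, array([0.6226, 0.1713]), np.float64(4.3), 150), None, None]
wrist [None, None, None]
t0 [None, (0.0113, array([0.6211, 0.0173]), np.float64(-0.1), 90), None]
s0 [(0.0084, array([0.6226, 0.1715]), np.float64(2.8), 140), None, None]
```

```bash
sed -i "s/m=cv2.morphologyEx((c>t).*/m=(c>t).astype(np.uint8)/; s/for k in cv2.findContours(m,cv2.RETR_LIST,cv2.CHAIN_APPROX_NONE)\[0\]:/for k in map(cv2.convexHull,cv2.findContours(m,cv2.RETR_EXTERNAL,cv2.CHAIN_APPROX_NONE)[0]):/" h.py
python3 - <<'E'
from h import *
look('top','scene','wrist')
im=cv2.cvtColor(cv2.imread('pics/top0.png'),cv2.COLOR_BGR2RGB)
print('t0',labels(im,guess=[proj('top',q) for q in P0]))
o=robot.get_obs();print(proj('wrist',P0[2],o),proj('wrist',P0[1],o))
E
```

```text
top [None, None, None]
scene [None, (0.0094, array([0.6229, 0.0596]), np.float64(13.6), 170), None]
wrist [(0.0004, array([0.623, 0.018]), np.float64(6.7), 170), (0.0004, array([0.623, 0.018]), np.float64(6.7), 170), None]
t0 [(0.0107, array([0.6219, 0.1683]), np.float64(6.3), 90), None, (0.0017, array([ 0.6611, -0.0687]), np.float64(-56.7), 140)]
[464.44522131 208.27118199] [489.81141857  75.18128701]
```

```bash
sed -i "s/RETR_EXTERNAL/RETR_LIST/" h.py
python3 - <<'E'
from h import *
look('top','scene','wrist')
for f,n in(('top0','top'),('scene0','scene')):
    im=cv2.cvtColor(cv2.imread(f'pics/{f}.png'),cv2.COLOR_BGR2RGB); print(f,labels(im,n,guess=[proj(n,q) for q in P0]))
E
```

```text
top [None, (0.0084, array([0.6385, 0.0736]), np.float64(-1.4), 160), None]
scene [(0.0081, array([0.6226, 0.1714]), np.float64(4.3), 140), (0.0076, array([0.6216, 0.0158]), np.float64(8.0), 130), None]
wrist [(0.0004, array([0.6227, 0.018 ]), np.float64(6.8), 170), (0.0004, array([0.6227, 0.018 ]), np.float64(6.8), 170), (0.0028, array([ 0.6168, -0.1178]), np.float64(6.4), 180)]
top0 [(0.0107, array([0.6219, 0.1683]), np.float64(6.3), 90), None, (0.0017, array([ 0.6611, -0.0687]), np.float64(-56.7), 140)]
scene0 [(0.0062, array([0.6223, 0.1711]), np.float64(3.8), 140), (0.0088, array([0.6217, 0.0157]), np.float64(6.7), 120), (0.0045, array([ 0.6159, -0.1187]), np.float64(9.4), 130)]
```

>>> arm_command(targets=[[0.06,0,0,-0.06],[0.12,-0.01,0,-0.12],[0.18,-0.01,0,-0.18],[0.24,-0.02,0,-0.24],[0.3,-0.02,-0.02,-0.3],[0.36,-0.03,-0.05,-0.36],[0.386,-0.03,-0.07,-0.42],[0.386,-0.03,-0.07,-0.48]])

```text
time: 17.22
tool_pos: [0.6167, -0.1167, 0.3048]
ee_rot: [-3.135, 0.005, 0.591]
wrist_force: [-0.4, 0.0, -0.8]
width: 0.0661
finger_force: 0.0
```

>>> arm_command(targets=[[0,0,0,-0.06],[0,0,0,-0.12],[0,0,0,-0.18],[0,0,0,-0.228],[0,0,0,-0.228],[0,0,0,-0.228],[0,0,0,-0.228]])

```text
time: 17.8
tool_pos: [0.6151, -0.1168, 0.3108]
ee_rot: [-3.142, 0.0, 0.122]
wrist_force: [1.2, -0.3, 0.0]
width: 0.0653
finger_force: 0.0
```

Run:
```python
from h import *
o=robot.get_obs();print(o['tool_pos'],o['ee_rot'],o['joint_positions'],o['width'])
print(proj('wrist',P0[2]))
look('wrist','scene','top')
```

```text
[ 0.61508753 -0.1167527   0.31083915] [-3.14155834e+00  2.47258958e-04  1.21662115e-01] [-2.78075641e-01  2.69287693e-01  9.52956188e-01 -6.87551184e-05
  1.91958989e+00  1.17103509e+00] 0.06528953486368745
[282.74809942 196.63073566]
wrist [(0.0107, array([0.5759, 0.1375]), np.float64(-83.3), 70), None, (0.0002, array([ 0.6172, -0.117 ]), np.float64(7.5), 110)]
scene [(0.0069, array([0.6224, 0.1714]), np.float64(3.8), 150), (0.0088, array([0.6229, 0.0597]), np.float64(13.1), 170), (0.0042, array([ 0.616 , -0.1186]), np.float64(8.7), 140)]
top [(0.0091, array([0.6678, 0.118 ]), np.float64(-1.0), 170), (0.0114, array([0.6195, 0.026 ]), np.float64(12.6), 110), None]
```

>>> arm_command(targets=[[0.004,0,-0.08,0.003],[0.004,0,-0.16,0.003],[0.004,0,-0.23,0.003],[0.004,0,-0.28,0.003],[0.004,0,-0.31,0.003],[0.004,0,-0.332,0.003],[0.004,0,-0.332,0.003],[0.004,0,-0.332,0.003]])

```text
time: 18.62
tool_pos: [0.6172, -0.1168, 0.1453]
ee_rot: [3.142, -0.0, 0.126]
wrist_force: [0.0, -0.5, -0.1]
width: 0.0659
finger_force: 0.0
```

>>> arm_command(targets=[[0,0,0,0],[0,0,0,0],[0,0,0,0],[0,0,0,0],[0,0,0,0]], claw=1)

```text
time: 19.03
tool_pos: [0.6174, -0.1169, 0.1458]
ee_rot: [3.141, -0.001, 0.126]
wrist_force: [0.1, 0.6, -0.4]
width: 0.0358
finger_force: 0.0
```

>>> arm_command(targets=[[0,0,0.03,0],[0,0,0.08,0],[0,0,0.14,0],[0,0,0.2,0],[0,0,0.27,0],[0,0,0.33,0],[0,0,0.38,0],[0,0,0.38,0]])

```text
time: 19.7
tool_pos: [0.6184, -0.1171, 0.3417]
ee_rot: [3.137, -0.01, 0.126]
wrist_force: [-0.6, 0.4, -1.2]
width: 0.0296
finger_force: 30.0
```

Run:
```python
from h import *
o=robot.get_obs();print(o['tool_pos'],o['ee_rot'],o['width'],o['wrist_force'])
T=o['tool_pos']
for z in(.345,.35,.355): 
    im=shot('wrist') if z==.345 else im
    print(z,labels(im,'wrist',o,z=z,guess=[proj('wrist',(T[0],T[1],z),o)]))
# bar detection in top0: bar ends
im=cv2.cvtColor(cv2.imread('pics/top0.png'),cv2.COLOR_BGR2GRAY)
for v in(140,160,180,200,220,235):
    print(v,im[v,424:442].tolist())
```

```text
[ 0.61836096 -0.11712287  0.34174075] [ 3.13709118 -0.01028046  0.12578283] 0.029555838451251426 [-0.63864341  0.38197661 -1.21998716]
0.345 [(0.0004, array([ 0.62  , -0.1172]), np.float64(8.3), 110)]
0.35 [(0.0009, array([ 0.6219, -0.117 ]), np.float64(8.3), 70)]
0.355 [(0.003, array([ 0.6238, -0.1167]), np.float64(8.3), 70)]
140 [83, 84, 78, 66, 65, 68, 83, 97, 100, 100, 93, 74, 62, 68, 93, 96, 94, 93]
160 [141, 140, 141, 143, 139, 116, 91, 101, 105, 99, 92, 116, 138, 140, 142, 141, 139, 138]
180 [139, 138, 139, 140, 132, 97, 95, 104, 102, 96, 100, 126, 136, 136, 137, 138, 137, 137]
200 [141, 143, 144, 141, 104, 89, 100, 108, 100, 94, 108, 136, 138, 138, 137, 137, 136, 138]
220 [140, 139, 141, 137, 81, 94, 104, 103, 97, 99, 129, 141, 141, 139, 138, 139, 141, 141]
235 [139, 135, 137, 117, 87, 100, 111, 102, 92, 102, 140, 139, 138, 140, 140, 139, 140, 139]
```

The lift began before the fingers had fully closed, so the grip sits too high. I'll set it back down and regrip.

>>> arm_command(targets=[[0,0,-0.06,0],[0,0,-0.13,0],[0,0,-0.2,0],[0,0,-0.27,0],[0,0,-0.32,0],[0,0,-0.345,0],[0,0,-0.356,0],[0,0,-0.356,0]])

```text
time: 20.42
tool_pos: [0.6154, -0.116, 0.1556]
ee_rot: [-3.14, 0.004, 0.126]
wrist_force: [0.4, 0.2, -2.3]
width: 0.0294
finger_force: 30.0
```

>>> arm_command(targets=[[0,0,-0.003,0],[0,0,-0.006,0],[0,0,-0.009,0],[0,0,-0.009,0]])

```text
time: 20.75
tool_pos: [0.6181, -0.1169, 0.1545]
ee_rot: [3.14, -0.003, 0.126]
wrist_force: [0.1, 0.3, 5.8]
width: 0.0288
finger_force: 30.0
```

>>> arm_command(targets=[[0,0,0,0],[0,0,0,0],[0,0,0,0],[0,0,-0.008,0],[0,0,-0.017,0],[0,0,-0.017,0],[0,0,-0.017,0]], claw=0.45)

```text
time: 21.33
tool_pos: [0.6166, -0.1166, 0.1429]
ee_rot: [-3.141, 0.002, 0.126]
wrist_force: [0.3, 0.3, 0.1]
width: 0.0514
finger_force: 0.0
```

>>> arm_command(targets=[[0,0,0,0],[0,0,0,0],[0,0,0,0],[0,0,0,0],[0,0,0,0],[0,0,0,0],[0,0,0,0],[0,0,0,0]], claw=1)

```text
time: 22.0
tool_pos: [0.6172, -0.1169, 0.1442]
ee_rot: [3.141, -0.0, 0.126]
wrist_force: [0.0, -0.8, 0.7]
width: 0.03
finger_force: 30.0
```

>>> arm_command(targets=[[0,0,0.03,0],[0,0,0.08,0],[0,0,0.14,0],[0,0,0.2,0],[0,0,0.27,0],[0,0,0.33,0],[0,0,0.38,0],[0,0,0.38,0]])

```text
time: 22.67
tool_pos: [0.6184, -0.117, 0.3405]
ee_rot: [3.137, -0.01, 0.126]
wrist_force: [1.1, 0.3, -0.9]
width: 0.0296
finger_force: 30.0
```

Run:
```python
from h import *
o=robot.get_obs();print(o['tool_pos'],o['ee_rot'],o['width'],o['wrist_force'],o['joint_positions'])
T=o['tool_pos']; im=shot('wrist')
for z in(.345,.35,.355): print(z,labels(im,'wrist',o,z=z,guess=[proj('wrist',(T[0],T[1],z),o)]))
for v,u in((160,431.9),(200,430.5),(235,430.0)): print(plane('top',u,v,.152))
```

```text
[ 0.61839212 -0.11701341  0.34048013] [ 3.13740726 -0.01005542  0.12594326] 0.02960997538266904 [ 1.07801272  0.28735725 -0.94762655] [-2.77117074e-01  2.81028730e-01  8.79291266e-01  1.02045393e-04
  1.97038139e+00  1.16779724e+00]
0.345 [(0.0039, array([ 0.6152, -0.1178]), np.float64(8.3), 140)]
0.35 [(0.0017, array([ 0.6173, -0.1175]), np.float64(8.3), 140)]
0.355 [(0.0002, array([ 0.6192, -0.1172]), np.float64(8.4), 120)]
[ 0.55654347 -0.3792289   0.152     ]
[ 0.4412641  -0.36500394  0.152     ]
[ 0.343388   -0.35535988  0.152     ]
```

>>> arm_command(targets=[[0,-0.05,0,0.055],[0,-0.12,0,0.11],[-0.01,-0.19,0,0.165],[-0.01,-0.26,0,0.22],[-0.02,-0.33,0,0.275],[-0.02,-0.4,0,0.33],[-0.028,-0.47,0,0.385],[-0.028,-0.536,0,0.44]])

```text
time: 23.38
tool_pos: [0.6019, -0.3865, 0.3297]
ee_rot: [-3.135, -0.001, 1.052]
wrist_force: [0.2, 1.0, -2.4]
width: 0.0298
finger_force: 30.0
```

>>> arm_command(targets=[[0,0,0,0.055],[0,0,0,0.11],[0,0,0,0.165],[0,0,0,0.197],[0,0,0,0.197],[0,0,0,0.197],[0,0,0,0.197],[0,0,0,0.197]])

```text
time: 24.05
tool_pos: [0.603, -0.3845, 0.3328]
ee_rot: [-3.14, -0.001, 1.459]
wrist_force: [-0.2, 0.3, -2.0]
width: 0.0296
finger_force: 30.0
```

Run:
```python
from h import *
o=robot.get_obs();print(o['tool_pos'],o['ee_rot'],o['width'],o['wrist_force'],o['joint_positions'])
T=o['tool_pos']; im=shot('wrist','w9.png')
print(labels(im,'wrist',o,z=T[2]+.016,guess=[proj('wrist',(T[0],T[1],T[2]+.016),o)]))
a=shot('scene','s9.png')
cv2.imwrite('pics/m9.png',cv2.cvtColor(np.hstack([im[:,:],cv2.resize(a[80:290,20:300],(560,420))]),cv2.COLOR_RGB2BGR))
print([proj('wrist',p).round() for p in((.5565,-.3792,.152),(.3434,-.3554,.152))])
g=cv2.cvtColor(im,cv2.COLOR_RGB2GRAY)
```

```text
[ 0.60304612 -0.38454818  0.33283664] [-3.14013339e+00 -9.25820106e-04  1.45904155e+00] 0.029555797947455956 [-0.23340497  0.3088174  -2.00435706] [-6.46907737e-01  5.21810556e-01  5.68683539e-01  5.89111034e-05
  2.05282594e+00 -5.35126372e-01]
[(0.0005, array([ 0.6036, -0.3841]), np.float64(82.2), 150)]
[array([236., 189.]), array([ 36., 190.])]
```

>>> arm_command(targets=[[0,0,-0.06,0],[0,0,-0.12,0],[0,0,-0.18,0],[0,0,-0.24,0],[0,0,-0.29,0],[0,0,-0.32,0],[0,0,-0.32,0],[0,0,-0.32,0]])

```text
time: 24.82
tool_pos: [0.6026, -0.3844, 0.1729]
ee_rot: [-3.139, -0.001, 1.46]
wrist_force: [0.4, 0.1, -2.1]
width: 0.0297
finger_force: 30.0
```

>>> arm_command(targets=[[0,0,-0.006,0],[0,0,-0.012,0],[0,0,-0.018,0],[0,0,-0.022,0],[0,0,-0.022,0]])

```text
time: 25.23
tool_pos: [0.6031, -0.3847, 0.1629]
ee_rot: [3.142, -0.0, 1.46]
wrist_force: [-0.3, 0.2, -2.6]
width: 0.0294
finger_force: 30.0
```

>>> arm_command(targets=[[0,0,-0.002,0],[0,0,-0.004,0],[0,0,-0.006,0],[0,0,-0.006,0],[0,0,-0.006,0]])

```text
time: 25.65
tool_pos: [0.603, -0.3848, 0.1599]
ee_rot: [-3.141, -0.0, 1.46]
wrist_force: [0.3, 0.2, -2.3]
width: 0.0299
finger_force: 30.0
```

Run:
```python
from h import *
o=robot.get_obs();print(o['tool_pos'],o['wrist_force'],o['wrist_torque'])
a=shot('scene','s10.png')
c=a[110:240,60:250]; cv2.imwrite('pics/m10.png',cv2.cvtColor(cv2.resize(c,None,fx=4,fy=4,interpolation=cv2.INTER_CUBIC),cv2.COLOR_RGB2BGR))
```

```text
[ 0.60304027 -0.38476137  0.15987955] [ 0.27708053  0.17897446 -2.34917461] [-0.02093152  0.07588179  0.01399482]
```

>>> arm_command(targets=[[0,0,-0.001,0],[0,0,-0.002,0],[0,0,-0.003,0],[0,0,-0.003,0]])

```text
time: 26.03
tool_pos: [0.6032, -0.3849, 0.1593]
ee_rot: [3.141, 0.001, 1.46]
wrist_force: [-0.7, 0.2, -0.1]
width: 0.0298
finger_force: 30.0
```

>>> arm_command(targets=[[0,0,-0.001,0],[0,0,-0.002,0],[0,0,-0.003,0],[0,0,-0.003,0]])

```text
time: 26.37
tool_pos: [0.6032, -0.3849, 0.1592]
ee_rot: [3.14, 0.001, 1.46]
wrist_force: [-2.6, 1.4, 5.1]
width: 0.0297
finger_force: 30.0
```

>>> arm_command(targets=[[0,0,0.003,0],[0,0,0.003,0],[0,0,0.003,0],[0,0,0.003,0],[0,0,0.003,0],[0,0,0.003,0]], claw=0.3)

```text
time: 26.87
tool_pos: [0.603, -0.3847, 0.158]
ee_rot: [-3.141, -0.0, 1.46]
wrist_force: [-0.2, -0.5, -0.2]
width: 0.0645
finger_force: 0.0
```

>>> arm_command(targets=[[0,0,0.03,0],[0,0,0.08,0],[0,0,0.15,0],[0,0,0.22,0],[0,0,0.3,0],[0,0,0.3,0],[0,0,0.3,0]])

```text
time: 27.45
tool_pos: [0.604, -0.3854, 0.3133]
ee_rot: [3.134, 0.005, 1.46]
wrist_force: [0.4, -0.5, -0.2]
width: 0.0661
finger_force: 0.0
```

Run:
```python
from h import *
o=robot.get_obs();print(o['tool_pos'],o['wrist_force'],o['width'])
im=shot('wrist','w11.png')
for z in(.165,.175,.185): print(z,labels(im,'wrist',o,z=z,guess=[proj('wrist',(.603,-.385,z),o)]))
look('scene')
```

```text
[ 0.60401467 -0.38539058  0.31331492] [ 0.41675807 -0.47458966 -0.24415685] 0.06605359193147894
0.165 [(0.0009, array([ 0.6036, -0.3871]), np.float64(84.1), 160)]
0.175 [(0.0003, array([ 0.6038, -0.3849]), np.float64(84.1), 110)]
0.185 [(0.0005, array([ 0.604 , -0.3826]), np.float64(84.2), 70)]
scene [(0.0075, array([0.6225, 0.1713]), np.float64(4.4), 140), (0.0078, array([0.6216, 0.0159]), np.float64(6.7), 130), None]
```

The blue set hangs on the bar: its label is at z ≈ 0.175 and square to the bar. Yellow is next.

>>> arm_command(targets=[[0,0.07,0,-0.055],[0,0.15,0,-0.11],[0.01,0.23,0,-0.165],[0.01,0.31,0,-0.22],[0.02,0.39,0,-0.275],[0.02,0.47,0,-0.33],[0.03,0.55,0,-0.385],[0.037,0.63,0,-0.44]])

```text
time: 28.22
tool_pos: [0.6205, -0.0677, 0.3052]
ee_rot: [-3.138, 0.004, 0.532]
wrist_force: [0.8, 0.2, -1.0]
width: 0.0658
finger_force: 0.0
```

>>> arm_command(targets=[[0,0.07,0,-0.055],[0,0.13,0,-0.11],[0,0.176,0,-0.165],[0,0.176,0,-0.197],[0,0.176,0,-0.197],[0,0.176,0,-0.197],[0,0.176,0,-0.197]])

```text
time: 28.8
tool_pos: [0.6212, 0.0176, 0.3067]
ee_rot: [-3.141, 0.003, 0.126]
wrist_force: [-0.9, -0.4, -0.2]
width: 0.0657
finger_force: 0.0
```

Run:
```python
from h import *
o=robot.get_obs();print(o['tool_pos'],o['ee_rot'],o['width'])
look('wrist','scene')
```

```text
[0.62117957 0.01759188 0.30668105] [-3.14132429e+00  3.11417245e-03  1.26310166e-01] 0.06565903946635271
wrist [None, (0.0004, array([0.623 , 0.0183]), np.float64(7.8), 130), None]
scene [(0.0071, array([0.6224, 0.1715]), np.float64(2.8), 150), (0.0073, array([0.6216, 0.016 ]), np.float64(7.3), 140), (0.0093, array([ 0.6892, -0.0744]), np.float64(-40.3), 170)]
```

>>> arm_command(targets=[[0.002,0,-0.08,0.004],[0.002,0,-0.16,0.004],[0.002,0,-0.23,0.004],[0.002,0,-0.28,0.004],[0.002,0,-0.31,0.004],[0.002,0,-0.327,0.004],[0.002,0,-0.327,0.004],[0.002,0,-0.327,0.004]])

```text
time: 29.57
tool_pos: [0.6229, 0.0177, 0.1455]
ee_rot: [3.141, -0.001, 0.134]
wrist_force: [0.1, 0.2, -0.1]
width: 0.0662
finger_force: 0.0
```

>>> arm_command(targets=[[0,0,0,0],[0,0,0,0],[0,0,0,0],[0,0,0,0],[0,0,0,0],[0,0,0,0],[0,0,0,0],[0,0,0,0]], claw=1)

```text
time: 30.23
tool_pos: [0.6227, 0.0183, 0.1454]
ee_rot: [3.142, -0.001, 0.134]
wrist_force: [0.0, 0.4, 1.5]
width: 0.0296
finger_force: 30.0
```

>>> arm_command(targets=[[0,0,0.03,0],[0,0,0.08,0],[0,0,0.14,0],[0,0,0.2,0],[0,0,0.27,0],[0,0,0.33,0],[0,0,0.38,0],[0,0,0.38,0]])

```text
time: 30.9
tool_pos: [0.624, 0.0181, 0.3412]
ee_rot: [3.139, -0.01, 0.134]
wrist_force: [1.0, -0.8, -1.7]
width: 0.0295
finger_force: 30.0
```

Run:
```python
from h import *
o=robot.get_obs();print(o['tool_pos'],o['ee_rot'],o['width'])
T=o['tool_pos']; im=shot('wrist')
for z in(.345,.35,.355): print(z,labels(im,'wrist',o,z=z,guess=[proj('wrist',(T[0],T[1],z),o)]))
```

```text
[0.62397145 0.01810874 0.34122722] [ 3.13933805 -0.01039663  0.13411139] 0.02953647384709582
0.345 [(0.0037, array([0.6202, 0.0172]), np.float64(6.6), 140)]
0.35 [(0.0015, array([0.6223, 0.0175]), np.float64(6.6), 140)]
0.355 [(0.0004, array([0.6243, 0.0177]), np.float64(6.6), 120)]
```

>>> arm_command(targets=[[-0.04,-0.05,0.01,0.055],[-0.09,-0.12,0.01,0.11],[-0.14,-0.19,0.01,0.165],[-0.18,-0.26,0.01,0.22],[-0.22,-0.33,0.01,0.275],[-0.248,-0.4,0.01,0.33],[-0.248,-0.47,0.01,0.385],[-0.248,-0.54,0.01,0.44]])

```text
time: 31.62
tool_pos: [0.4967, -0.2529, 0.337]
ee_rot: [-3.137, -0.0, 1.061]
wrist_force: [0.8, 0.4, -3.6]
width: 0.0299
finger_force: 30.0
```

>>> arm_command(targets=[[0,-0.07,0,0.055],[0,-0.14,0,0.11],[0,-0.2,0,0.165],[0,-0.242,0,0.192],[0,-0.242,0,0.192],[0,-0.242,0,0.192],[0,-0.242,0,0.192]])

```text
time: 32.2
tool_pos: [0.4983, -0.3719, 0.3373]
ee_rot: [-3.138, -0.003, 1.457]
wrist_force: [0.6, -1.0, -3.9]
width: 0.0296
finger_force: 30.0
```

Run:
```python
from h import *
o=robot.get_obs();print(o['tool_pos'],o['ee_rot'],o['width'],o['wrist_force'])
T=o['tool_pos']; im=shot('wrist','w12.png')
print(labels(im,'wrist',o,z=T[2]+.015,guess=[proj('wrist',(T[0],T[1],T[2]+.015),o)]))
```

```text
[ 0.49831436 -0.37194073  0.33728433] [-3.13800836 -0.00334426  1.4574657 ] 0.0295955284700849 [ 0.55968548 -0.99547911 -3.86167961]
[(0.0002, array([ 0.4991, -0.372 ]), np.float64(82.3), 100)]
```

>>> arm_command(targets=[[0,0,-0.06,0],[0,0,-0.12,0],[0,0,-0.18,0],[0,0,-0.24,0],[0,0,-0.29,0],[0,0,-0.325,0],[0,0,-0.344,0],[0,0,-0.344,0]])

```text
time: 32.92
tool_pos: [0.4976, -0.3705, 0.1649]
ee_rot: [-3.137, -0.003, 1.459]
wrist_force: [-0.3, 0.3, -3.4]
width: 0.0296
finger_force: 30.0
```

>>> arm_command(targets=[[0,0,-0.003,0],[0,0,-0.006,0],[0,0,-0.009,0],[0,0,-0.009,0],[0,0,-0.009,0]])

```text
time: 33.33
tool_pos: [0.4989, -0.3731, 0.1645]
ee_rot: [3.14, 0.001, 1.458]
wrist_force: [-0.1, -0.1, -2.5]
width: 0.0298
finger_force: 30.0
```

>>> arm_command(targets=[[0,0,-0.002,0],[0,0,-0.004,0],[0,0,-0.006,0],[0,0,-0.008,0],[0,0,-0.008,0],[0,0,-0.008,0]])

```text
time: 33.83
tool_pos: [0.4986, -0.3729, 0.1604]
ee_rot: [3.141, 0.001, 1.458]
wrist_force: [-1.1, 0.7, 1.2]
width: 0.0298
finger_force: 30.0
```

>>> arm_command(targets=[[0,0,-0.001,0],[0,0,-0.002,0],[0,0,-0.002,0],[0,0,-0.002,0]])

```text
time: 34.17
tool_pos: [0.4986, -0.3729, 0.1604]
ee_rot: [3.14, 0.001, 1.458]
wrist_force: [-2.4, 1.1, 5.2]
width: 0.0296
finger_force: 30.0
```

>>> arm_command(targets=[[0,0,0.003,0],[0,0,0.003,0],[0,0,0.003,0],[0,0,0.003,0],[0,0,0.003,0],[0,0,0.003,0]], claw=0.3)

```text
time: 34.67
tool_pos: [0.4985, -0.3727, 0.1596]
ee_rot: [-3.141, -0.0, 1.458]
wrist_force: [-0.1, 0.5, 0.6]
width: 0.0644
finger_force: 0.0
```

>>> arm_command(targets=[[0,0,0.03,0],[0,0,0.08,0],[0,0,0.15,0],[0,0,0.22,0],[0,0,0.3,0],[0,0,0.3,0],[0,0,0.3,0]])

```text
time: 35.25
tool_pos: [0.4995, -0.3736, 0.314]
ee_rot: [3.135, 0.005, 1.458]
wrist_force: [0.3, -0.4, -0.3]
width: 0.0657
finger_force: 0.0
```

Run:
```python
from h import *
o=robot.get_obs();print(o['tool_pos'],o['wrist_force'],o['width'])
im=shot('wrist','w13.png')
for z in(.165,.175,.185): print(z,labels(im,'wrist',o,z=z,guess=[proj('wrist',(.499,-.373,z),o)]))
look('scene')
```

```text
[ 0.49952589 -0.37356162  0.31404959] [ 0.29437225 -0.38090928 -0.25322316] 0.06574599006781577
0.165 [(0.0007, array([ 0.4989, -0.3751]), np.float64(84.0), 180)]
0.175 [(0.0002, array([ 0.4989, -0.3729]), np.float64(84.0), 110)]
0.185 [(0.0008, array([ 0.499 , -0.3707]), np.float64(84.0), 70)]
scene [(0.0058, array([0.6226, 0.1716]), np.float64(4.3), 150), None, None]
```

The yellow set hangs too. Now the red one.

>>> arm_command(targets=[[0.02,0.07,0,-0.055],[0.04,0.15,0,-0.11],[0.06,0.23,0,-0.165],[0.09,0.31,0,-0.22],[0.12,0.39,0,-0.275],[0.15,0.46,0,-0.33],[0.18,0.53,0,-0.385],[0.21,0.6,0,-0.44]])

```text
time: 36.02
tool_pos: [0.6032, -0.0706, 0.3069]
ee_rot: [-3.138, 0.004, 0.531]
wrist_force: [0.5, 0.7, 0.8]
width: 0.0659
finger_force: 0.0
```

>>> arm_command(targets=[[0.01,0.07,0,-0.055],[0.02,0.14,0,-0.11],[0.03,0.21,0,-0.165],[0.036,0.28,0,-0.198],[0.036,0.35,0,-0.198],[0.036,0.42,0,-0.198],[0.036,0.488,0,-0.198],[0.036,0.488,0,-0.198]])

```text
time: 36.68
tool_pos: [0.62, 0.1775, 0.306]
ee_rot: [-3.139, 0.006, 0.13]
wrist_force: [-0.3, 1.0, -0.1]
width: 0.066
finger_force: 0.0
```

>>> arm_command(targets=[[0,0,0,0],[0,0,0,0],[0,0,0,0],[0,0,0,0]])

```text
time: 37.02
tool_pos: [0.6217, 0.1696, 0.3095]
ee_rot: [3.141, 0.001, 0.119]
wrist_force: [-0.1, 0.1, -0.4]
width: 0.0659
finger_force: 0.0
```

Run:
```python
from h import *
o=robot.get_obs();print(o['tool_pos'],o['ee_rot'],o['width'],o['joint_positions'])
look('wrist','scene')
```

```text
[0.62166288 0.16962414 0.30950361] [3.14113591e+00 9.72871417e-04 1.19295259e-01] 0.06592689420284532 [ 1.78640449e-01  3.14322102e-01  8.99027610e-01 -4.25266284e-04
  1.92924116e+00  1.62999230e+00]
wrist [(0.0001, array([0.6234, 0.1736]), np.float64(3.4), 120), None, (0.0105, array([ 0.566, -0.11 ]), np.float64(-6.3), 140)]
scene [(0.0058, array([0.6226, 0.1716]), np.float64(4.3), 160), None, (0.0042, array([ 0.6031, -0.0609]), np.float64(-2.7), 180)]
```

>>> arm_command(targets=[[0.004,0.008,-0.08,-0.028],[0.004,0.008,-0.16,-0.028],[0.004,0.008,-0.23,-0.028],[0.004,0.008,-0.28,-0.028],[0.004,0.008,-0.31,-0.028],[0.004,0.008,-0.33,-0.028],[0.004,0.008,-0.33,-0.028],[0.004,0.008,-0.33,-0.028]])

```text
time: 37.78
tool_pos: [0.6239, 0.1748, 0.1455]
ee_rot: [3.142, -0.001, 0.062]
wrist_force: [-0.7, 0.1, 0.6]
width: 0.0657
finger_force: 0.0
```

>>> arm_command(targets=[[0,0,0,0],[0,0,0,0],[0,0,0,0],[0,0,0,0],[0,0,0,0],[0,0,0,0],[0,0,0,0],[0,0,0,0]], claw=1)

```text
time: 38.45
tool_pos: [0.6238, 0.175, 0.1454]
ee_rot: [3.141, -0.001, 0.063]
wrist_force: [0.1, -1.1, 1.7]
width: 0.0297
finger_force: 30.0
```

>>> arm_command(targets=[[0,0,0.03,0],[0,0,0.08,0],[0,0,0.14,0],[0,0,0.2,0],[0,0,0.27,0],[0,0,0.33,0],[0,0,0.39,0],[0,0,0.39,0]])

```text
time: 39.12
tool_pos: [0.6249, 0.1757, 0.3471]
ee_rot: [-3.14, -0.012, 0.063]
wrist_force: [1.6, 0.1, -0.8]
width: 0.0299
finger_force: 30.0
```

Run:
```python
from h import *
o=robot.get_obs();print(o['tool_pos'],o['ee_rot'],o['width'])
T=o['tool_pos']; im=shot('wrist')
for z in(.345,.355,.365): print(z,labels(im,'wrist',o,z=z,guess=[proj('wrist',(T[0],T[1],z),o)]))
```

```text
[0.62493768 0.17565661 0.34712526] [-3.13993556 -0.01185816  0.06308311] 0.02988042308726154
0.345 [(0.0061, array([0.6176, 0.1748]), np.float64(2.5), 140)]
0.355 [(0.0019, array([0.6218, 0.175 ]), np.float64(2.5), 140)]
0.365 [(0.0009, array([0.6261, 0.1755]), np.float64(4.8), 70)]
```

>>> arm_command(targets=[[-0.03,-0.05,0,0.055],[-0.06,-0.12,0,0.11],[-0.09,-0.19,0,0.165],[-0.12,-0.26,0,0.22],[-0.15,-0.33,0,0.275],[-0.18,-0.4,0,0.33],[-0.21,-0.47,0,0.385],[-0.24,-0.54,0,0.44]])

```text
time: 39.83
tool_pos: [0.5024, -0.0944, 0.3359]
ee_rot: [-3.136, 0.002, 0.985]
wrist_force: [0.1, -0.2, -2.2]
width: 0.0299
finger_force: 30.0
```

>>> arm_command(targets=[[-0.03,-0.07,0,0.055],[-0.06,-0.14,0,0.11],[-0.09,-0.21,0,0.165],[-0.12,-0.28,0,0.22],[-0.16,-0.35,0,0.227],[-0.2,-0.42,0,0.227],[-0.218,-0.48,0,0.227],[-0.218,-0.532,0,0.227]])

```text
time: 40.5
tool_pos: [0.3922, -0.3612, 0.3364]
ee_rot: [-3.137, -0.003, 1.451]
wrist_force: [0.7, 0.5, -2.3]
width: 0.0295
finger_force: 30.0
```

>>> arm_command(targets=[[0,0,0,0],[0,0,0,0],[0,0,0,0],[0,0,0,0],[0,0,0,0]])

```text
time: 40.92
tool_pos: [0.3957, -0.3581, 0.3396]
ee_rot: [-3.141, -0.001, 1.457]
wrist_force: [0.4, 0.8, -1.8]
width: 0.0294
finger_force: 30.0
```

Run:
```python
from h import *
o=robot.get_obs();print(o['tool_pos'],o['ee_rot'],o['width'],o['wrist_force'])
T=o['tool_pos']; im=shot('wrist','w14.png')
print(labels(im,'wrist',o,z=T[2]+.015,guess=[proj('wrist',(T[0],T[1],T[2]+.015),o)]))
```

```text
[ 0.39566895 -0.35805862  0.33961895] [-3.14134707e+00 -6.19766442e-04  1.45686436e+00] 0.029359527032556614 [ 0.3645954   0.77618432 -1.75393876]
[(0.0005, array([ 0.3962, -0.3591]), np.float64(84.6), 160)]
```

>>> arm_command(targets=[[-0.002,-0.006,-0.06,0],[-0.002,-0.006,-0.12,0],[-0.002,-0.006,-0.18,0],[-0.002,-0.006,-0.24,0],[-0.002,-0.006,-0.29,0],[-0.002,-0.006,-0.325,0],[-0.002,-0.006,-0.344,0],[-0.002,-0.006,-0.344,0]])

```text
time: 41.63
tool_pos: [0.3936, -0.3606, 0.1654]
ee_rot: [-3.138, -0.003, 1.456]
wrist_force: [0.1, -0.5, -3.0]
width: 0.0298
finger_force: 30.0
```

>>> arm_command(targets=[[0,0,-0.003,0],[0,0,-0.006,0],[0,0,-0.009,0],[0,0,-0.011,0],[0,0,-0.011,0],[0,0,-0.011,0]])

```text
time: 42.13
tool_pos: [0.3944, -0.3625, 0.163]
ee_rot: [3.141, 0.001, 1.455]
wrist_force: [0.5, -0.3, -3.6]
width: 0.0298
finger_force: 30.0
```

>>> arm_command(targets=[[0,0,-0.002,0],[0,0,-0.004,0],[0,0,-0.006,0],[0,0,-0.006,0],[0,0,-0.006,0]])

```text
time: 42.55
tool_pos: [0.3943, -0.3624, 0.1601]
ee_rot: [3.141, 0.001, 1.455]
wrist_force: [-1.4, 0.9, 2.2]
width: 0.0298
finger_force: 30.0
```

>>> arm_command(targets=[[0,0,-0.001,0],[0,0,-0.002,0],[0,0,-0.002,0],[0,0,-0.002,0]])

```text
time: 42.88
tool_pos: [0.3944, -0.3624, 0.1601]
ee_rot: [3.141, 0.001, 1.455]
wrist_force: [-1.8, 2.5, 5.4]
width: 0.0297
finger_force: 30.0
```

>>> arm_command(targets=[[0,0,0.003,0],[0,0,0.003,0],[0,0,0.003,0],[0,0,0.003,0],[0,0,0.003,0],[0,0,0.003,0]], claw=0.3)

```text
time: 43.38
tool_pos: [0.3943, -0.3623, 0.1597]
ee_rot: [-3.141, -0.0, 1.455]
wrist_force: [0.5, 0.3, 0.6]
width: 0.0645
finger_force: 0.0
```

>>> arm_command(targets=[[0,0,0.03,0],[0,0,0.08,0],[0,0,0.15,0],[0,0,0.22,0],[0,0,0.3,0],[0,0,0.36,0],[0,0.05,0.4,0],[0,0.1,0.4,0]])

```text
time: 44.05
tool_pos: [0.3951, -0.3134, 0.3651]
ee_rot: [3.135, 0.005, 1.453]
wrist_force: [-0.2, 0.6, -0.1]
width: 0.0663
finger_force: 0.0
```

>>> arm_command(targets=[[-0.05,0.08,0,0],[-0.1,0.16,0,0],[-0.1,0.24,0,0],[-0.1,0.32,0,0],[-0.1,0.4,0,0],[-0.1,0.48,0,0],[-0.1,0.56,0,0],[-0.1,0.6,0,0]])

```text
time: 44.72
tool_pos: [0.3434, -0.009, 0.3607]
ee_rot: [3.14, -0.001, 1.458]
wrist_force: [0.3, -0.7, 0.6]
width: 0.0658
finger_force: 0.0
```

Run:
```python
from h import *
o=robot.get_obs();print(o['tool_pos'],o['width'])
t=shot('top'); s=shot('scene')
cv2.imwrite('pics/fin.png',cv2.cvtColor(np.hstack([cv2.resize(t[100:310,210:490],(400,300)),cv2.resize(s[90:375,60:480],(400,300))]).astype(np.uint8),cv2.COLOR_RGB2BGR))
for n,im in(('scene',s),('top',t)): print(n,labels(im,n,z=.175,guess=[proj(n,p) for p in((.394,-.362,.175),(.499,-.373,.175),(.604,-.385,.175))]))
```

```text
[ 0.34341872 -0.00903337  0.36065652] 0.06581381066613898
scene [None, (0.0108, array([ 0.4629, -0.3379]), np.float64(-6.1), 160), (0.0086, array([ 0.59  , -0.3879]), np.float64(88.7), 130)]
top [(0.0076, array([ 0.3932, -0.3646]), np.float64(84.6), 110), None, (0.0075, array([ 0.5715, -0.3457]), np.float64(88.4), 130)]
```

View pics/fin.png

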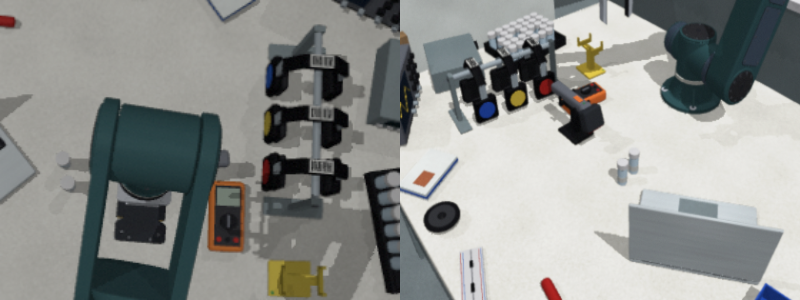

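All three sets hang on the bar, the scanner lies in its stand, the screen leans back slightly, and the vials and multimeter are untouched. Handing in.

>>> arm_command(targets=[[0,0,0,0],[0,0,0,0],[0,0,0,0],[0,0,0,0],[0,0,0,0],[0,0,0,0]])

```text
time: 45.32
tool_pos: [0.3444, -0.013, 0.3599]
ee_rot: [-3.141, 0.0, 1.453]
wrist_force: [-0.2, 1.3, -0.2]
width: 0.0658
finger_force: 0.0
```

```bash
python3 -c "
from bench import robot
print(robot.close_job())"
```

```text
the job is handed in; nothing more can be done
None
```

I handed the job in at about 45 s (no verdict was returned): screen at about 100°, red, yellow and blue sets scanned in order and hung on the bar, scanner back in its forks, multimeter and vials untouched.

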